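# Build up the bender's roller stack

## Robot

A 7-joint arm with a two-finger parallel gripper is mounted at the origin on the work surface. World frame = base frame: x ahead of the robot, y to its left, z up, the work surface at z = 0. Lengths are in m, angles in degrees, forces in N, time in s.
With the tool pointing down it reaches from about 0.425 to 1.025 m from the base axis. Payload 9.4 kg.
Tool frame: the origin (TCP) lies midway between the tips of the shut fingers; the grasp point (between the pads) lies 19 mm behind it; z points along the fingers, y is the line along which they close (so a half turn about z gives the same grasp; the last joint's range is limited). The gripper opens to 85 mm and grips with 20 to 120 N. Pads are 22 mm wide; open, the fingers measure 114 mm over their backs; the gripper's body (76 mm by 85 mm) begins 54 mm behind the grasp point. The pads swing forward as they close: fully open they stand 13 mm farther back than shut.
Start: joints at [-68.509, 34.337, -0.143, 91.639, 0.103, 54.024, -4.572], TCP at [0.317, 0.652, 0.231] pointing down, gripper open.
Joint ranges: [-147.43, 147.43], [-19.82, 112.94], [-74.19, 73.91], [6.32, 146.72], [-59.91, 239.91], [6.04, 106.73], [-150.56, 150.56]. Speed limits (degrees/s): [127.2, 127.2, 172.46, 172.46, 180, 180, 180].

## Interface

Orientations are given as a 3x3 rotation matrix whose columns are the frame's x, y, z axes.
In Python, from plant import arm gives the robot as it stands.
- The arm moves only by the tool arm_command, never from a script. Its argument "plan" is a list of rows, each an object of numbers: "claw": the closure, from -1 (fully open) to 1 (shut); "dx", "dy", "dz": the shift along the tool's x, y, z in mm; "wx", "wy", "wz": the turn, a rotation vector about the tool's x, y, z in rad. A call has 1 to 12 rows; each row shifts and turns the commanded pose from where the row before left it, along the tool's axes as they then stand; what a row does not reach is not made up. A row lasts 1/8 s, in which the tool goes at most 62.5 mm and 10.7 degrees, less where a joint would pass 70% of its speed; a pose out of reach is approached as far as the arm can. A call with a gripper value outside its range is refused whole. The fingers move at their own pace and stop on an object; "force" is the grip in N (left out, the last holds). Time passes only in rows, so rows that do not move let the fingers close. It gives the time, the measured TCP pose, the force, the opening and the grip force at its end, in the units of the state.
- arm.read_state(): the state, without advancing time (a new reading comes with each control period).
- arm.camera(name): name is "scene" or "top" or "wrist"; returns a dict with "frame" (480x640x3 uint8, red, green, blue), "depth" (480x640 float32, m along the optical axis (not along the pixel's ray), 0 where there is no reading), "vertical_fov" (degrees; the focal length in pixels is half the picture's height over the tangent of half this angle, whatever the lens; pixels are square), "cx", "cy" (the principal point, pixels), "D" ([k1, k2, p1, p2, k3] as OpenCV has them; the pictures are not rectified), "rvec" (rotation vector, rad) and "tvec" (3), from world to camera coordinates, as OpenCV has them. Camera axes: x right, y down, z forward; pixel columns grow to the right and rows downward; lengths in m; the calibration is good to about 2 mm. A picture is of the moment at which its call begins.
- arm.job_done(): hands the job in; it is judged then, once.
The state is a dict: "time": time; "joint_positions": joint angles; "qd": joint speeds; "joint_torque": joint torques, N m; "tool_pos": TCP position; "tool_rot": TCP orientation; "contact_force": force on the tool from outside, world axes, zero at the start; "ft_torque": the same for the moment, N m; "finger_gap": finger opening in m; "grasp_force": force on a finger pad.
Only numpy, scipy, OpenCV 4.12 (cv2) and the standard library are available. Lean on these libraries where they do the work, as an engineer would, in place of code of your own. Each camera call takes 0.05 s, during which the arm holds its last target. There are 200 camera calls.

## Task

Set up the bar bender: snap the steel pin forward out of its spring clip (do not lift it out upwards) and stand it fully down in the hole of the bender base. Then thread onto the pin, one after another, the wide flat disc, the grooved roller and last the small collar, each lowered, not dropped, until it rests flat on the one below. Let go of everything, and do not push the tape measure, the square or the clamp about.

Things in the scene. Friction and masses are not known exactly. Their poses are not given: they have to be found in the camera images.
- base: Bender base, fixed: grey steel block 110 x 110 x 36 mm high with four flush dark bolt heads at its corners. Origin: centre of its underside, on the socket's axis; z up. In the middle of its top is a blind round socket 18 mm in diameter, with a 4 mm chamfer at its mouth and its floor at z = 6 mm (30 mm deep). Base and clip may be on either side of the table.
- clip: Fixed sprung C-clip: foot plate 90 x 70 x 6 mm (x -40 to +50 mm), grey post behind (x +19 to +33, 34 mm high), two spring jaws round the upright pin at heights 14 to 32 mm. Origin: on the table, on the held pin's axis. The mouth opens along the clip's -x, away from the post, roughly to the robot. Pulled 25 mm level along -x the pin snaps out against about 5 to 10 N.
- pin: Loose round steel pin, 16 mm in diameter, 85 mm long, 0.13 kg. At first upright in the clip, its foot 6 mm above the table on the clip's plate, its top 59 mm free above the jaws. Origin: centre of its foot; z along it towards the tapered nose (last 6 mm narrow to 9 mm); foot chamfered 2 mm. Seated in the socket it stands 55 mm out of the base.
- flange: The wide flat disc: steel ring 64 mm outside diameter, 12 mm thick, with a plain 23 mm bore and six dark dots round it on its upper face, 0.26 kg, lying flat on the table. Origin: centre of its underside, z up.
- roller: The grooved roller: steel ring 50 mm outside diameter, 22 mm high, with a 10 mm wide, 5 mm deep groove round its middle (6 mm high rims above and below) and a plain 23 mm bore, 0.22 kg, standing flat on the table. Origin: centre of its underside, z up.
- collar: The small collar: steel ring 36 mm outside diameter, 16 mm high, with a plain 23 mm bore, 0.075 kg, standing flat on the table. Origin: centre of its underside, z up.
- tape: Bystander, loose: yellow tape measure with a black round top, 62 x 62 x 34 mm high. Origin: centre of its underside.
- square: Bystander, loose: flat metal square lying down, blade 120 x 25 x 6 mm along its x, stock 20 x 80 x 12 mm at its -x end towards +y. Origin: under the middle of the blade.
- clamp: Bystander, loose: red G-clamp lying flat, 100 x 60 mm frame, 14 mm high; its screw with a cross handle sticks out to 80 mm along its +x. Origin: centre of the frame, on the table.
Things that resemble listed ones, but are neither listed nor needed, are in the scene too. Of the things shaped like the pin, the steel one is meant.

How it is judged (in metres and radians):
On the way, in this order (a step that is already met when the one before it is completed fails the run):
1. the pin is snapped forward out of the clip's mouth, not lifted out upwards (x of pin in the frame of clip between -0.06 and -0.012 m and y of pin in the frame of clip between -0.025 and 0.025 m and z of pin in the frame of clip below 0.028 m), for 0.05 s.
2. the pin stands fully down in the base's socket, let go (z of pin in the frame of base between 0.002 and 0.01 m and horizontal distance between pin and base below 0.004 m and angle between pin's own z axis and vertical below 0.12 rad and linear speed of pin below 0.03 m/s and contact force between pin and the fingers below 0.2 N), for 0.2 s.
3. the wide disc lies flat on the base, round the pin, let go (z of pin in the frame of base between 0.002 and 0.01 m and horizontal distance between pin and base below 0.004 m and angle between each of pin, flange's own z axis and vertical below 0.12 rad and linear speed of each of pin, flange below 0.03 m/s and z of flange in the frame of base between 0.032 and 0.04 m and horizontal distance between flange and base below 0.008 m and contact force between flange and the fingers below 0.2 N), for 0.2 s.
4. the grooved roller sits on the disc, round the pin, let go (z of pin in the frame of base between 0.002 and 0.01 m and horizontal distance between pin and base below 0.004 m and angle between each of pin, flange, roller's own z axis and vertical below 0.12 rad and linear speed of each of pin, flange, roller below 0.03 m/s and z of flange in the frame of base between 0.032 and 0.04 m and horizontal distance between each of flange, roller and base below 0.008 m and z of roller in the frame of base between 0.044 and 0.052 m and contact force between roller and the fingers below 0.2 N), for 0.2 s.
5. the small collar sits on the roller, round the pin, let go (z of pin in the frame of base between 0.002 and 0.01 m and horizontal distance between pin and base below 0.004 m and angle between each of pin, flange, roller, collar's own z axis and vertical below 0.12 rad and linear speed of each of pin, flange, roller, collar below 0.03 m/s and z of flange in the frame of base between 0.032 and 0.04 m and horizontal distance between each of flange, roller, collar and base below 0.008 m and z of roller in the frame of base between 0.044 and 0.052 m and z of collar in the frame of base between 0.066 and 0.074 m and contact force between collar and the fingers below 0.2 N), for 0.2 s.
At the end, for the whole second after the job is handed in: Pin in the socket, within 4 mm of its floor and axis; round it, from below, disc, roller, collar, undersides within 4 mm of 36, 48 and 70 mm above the table, within 8 mm of the base's axis; all tilted under 0.12 rad, at rest and released (all of step 5 and contact force between each of pin, flange, roller and the fingers below 0.2 N); the robot touches nothing.
It fails at once if the tape is shoved away (more than 40 mm) (distance of tape from where it was at the start of the episode above 0.04 m).
It fails at once if the square is shoved away (more than 40 mm) (distance of square from where it was at the start of the episode above 0.04 m).
It fails at once if the clamp is shoved away (more than 40 mm) (distance of clamp from where it was at the start of the episode above 0.04 m).
It fails at once if the pin or a ring is dropped into place (faster than 0.5 m/s at the socket or on the pin) ((horizontal distance between pin and base below 0.015 m and z of pin in the frame of base below 0.035 m and linear speed of pin above 0.5 m/s) or (horizontal distance between flange and base below 0.015 m and z of flange in the frame of base below 0.088 m and linear speed of flange above 0.5 m/s) or (horizontal distance between roller and base below 0.015 m and z of roller in the frame of base below 0.088 m and linear speed of roller above 0.5 m/s) or (horizontal distance between collar and base below 0.015 m and z of collar in the frame of base below 0.088 m and linear speed of collar above 0.5 m/s)).
It also fails if it takes over 128 s, if anything falls off the work surface, if the arm or the gripper's body presses on something with over 40 N, if the wrist force passes 120 N, or if a joint passes its speed limit or range.

## Working session

There is one attempt and no reset: what is moved stays moved. The work goes in short steps, Python scripts to look and compute and a tool call to move; the robot and the scene stay as the last step left them, time stands still between calls to the robot, and variables do not carry over. Pictures are saved under pics/ and viewed, at most 14 in all, crops included, and the job is handed in when it is done.

Besides the shell and the picture viewer there is one more tool, called after "Call:" by a JSON object that holds its "fn" and its "kwargs", one argument or row to a line. arm_command: Moves the arm, as the interface text tells. Its arguments: {"type":"object","properties":{"plan":{"type":"array","items":{"type":"object","properties":{"claw":{"type":"number"},"dx":{"type":"number"},"dy":{"type":"number"},"dz":{"type":"number"},"wx":{"type":"number"},"wy":{"type":"number"},"wz":{"type":"number"}}}},"force":{"type":"number"}},"required":["plan"]}

```bash
mkdir -p pics; ls; cat > h.py <<'E'
import numpy as np, cv2
from plant import arm
def cam(n):
    c=arm.camera(n); c={k:(np.array(v) if not np.isscalar(v) else v) for k,v in c.items()}
    f=240/np.tan(np.radians(c['vertical_fov'])/2)
    c['K']=np.array([[f,0,c['cx']],[0,f,c['cy']],[0,0,1.]]); c['R']=cv2.Rodrigues(c['rvec'].astype(float))[0]
    return c
def save(c,name): cv2.imwrite('pics/'+name,c['frame'][:,:,::-1])
def rays(c,uv):
    n=cv2.undistortPoints(np.array(uv,float).reshape(-1,1,2),c['K'],c['D'].astype(float)).reshape(-1,2)
    return np.c_[n,np.ones(len(n))]
def onplane(c,uv,z):
    d=rays(c,uv)@c['R']; o=-c['R'].T@c['tvec'].ravel()
    return o+d*((z-o[2])/d[:,2])[:,None]
def cloud(c):
    v,u=np.mgrid[:480,:640]; r=rays(c,np.c_[u.ravel(),v.ravel()])*c['depth'].reshape(-1,1)
    return ((r-c['tvec'].ravel())@c['R']).reshape(480,640,3)
def proj(c,P): return cv2.projectPoints(np.array(P,float).reshape(-1,1,3),c['rvec'].astype(float),c['tvec'].astype(float),c['K'],c['D'].astype(float))[0].reshape(-1,2)
E
python3 - <<'E'
from h import *
import pickle
for n in ['scene','top','wrist']:
    c=cam(n); save(c,n+'0.png'); pickle.dump(c,open(n+'0.pkl','wb')); print(n,(-c['R'].T@c['tvec'].ravel()).round(3),c['K'][0,0],c['D'].ravel())
s=arm.read_state(); print(s)
E
```

```text
pics
scene [ 1.051 -0.221  0.727] 544.6087960920195 [-0.03166074  0.          0.          0.          0.        ]
top [0.394 0.013 0.929] 440.62670991613606 [-0.07803774  0.          0.          0.          0.        ]
wrist [0.254 0.682 0.373] 384.99441935393463 [0.0107563 0.        0.        0.        0.       ]
{'time': 0.15, 'joint_positions': array([-68.51023771,  34.37325478,  -0.14405522,  91.67084397,
         0.10370026,  54.02496364,  -4.57181382]), 'qd': array([-0.01196725, -0.08370793,  0.05019245, -0.10645976,  0.07165822,
       -0.01307963, -0.05935339]), 'joint_torque': array([ 4.12484849e-03, -7.76996326e+01,  1.56715281e+00, -2.58234644e+01,
        1.25416042e-02,  6.73793693e-03, -1.87016065e-05]), 'tool_pos': array([0.31637027, 0.65192524, 0.23062226]), 'tool_rot': array([[-8.99697580e-01,  4.36513583e-01, -3.96306649e-04],
       [ 4.36513741e-01,  8.99696872e-01, -1.13686713e-03],
       [-1.39702090e-04, -1.19582990e-03, -9.99999275e-01]]), 'contact_force': array([ 0.66035384, -0.49953203,  1.00054084]), 'ft_torque': array([ 0.03750134, -0.0251311 ,  0.01964815]), 'grasp_force': 0.0, 'finger_gap': 0.08523685300308316}
```

View pics/top0.png

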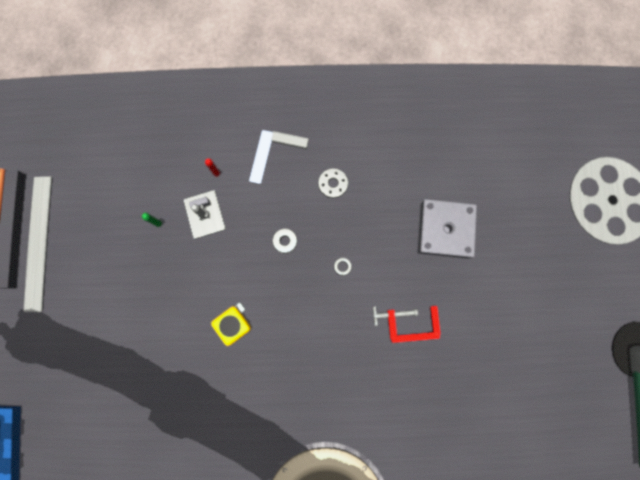

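View pics/scene0.png

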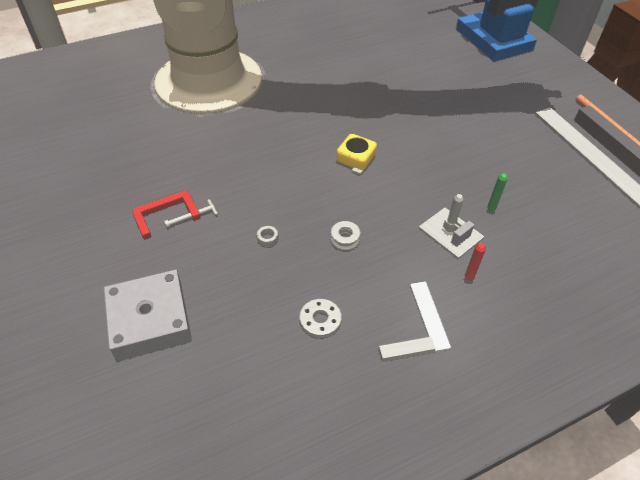

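The top view shows the clip with the steel pin at (204,212) and coloured decoys at (212,167) and (150,218). The disc is at (333,183), the roller at (285,240), the collar at (343,266) and the base at (448,229). The square is at (270,150), the tape at (231,326) and the clamp at (412,322).

```bash
python3 - <<'E'
from h import *
import pickle
T=pickle.load(open('top0.pkl','rb'));S=pickle.load(open('scene0.pkl','rb'))
def blob(c,name,uv,z0,z1,r):
    P=cloud(c); p=onplane(c,[uv],(z0+z1)/2)[0]
    m=(np.hypot(P[...,0]-p[0],P[...,1]-p[1])<r)&(P[...,2]>z0)&(P[...,2]<z1)&(c['depth']>0)
    q=P[m]; 
    if len(q)<4: print(name,'few');return
    (x,y),(w,h),a=cv2.minAreaRect((q[:,:2]*1000).astype(np.float32)); 
    cc,rr=cv2.minEnclosingCircle((q[:,:2]*1000).astype(np.float32))
    print(name,len(q),'z',np.median(q[:,2]).round(4),'rect',[round(v,1) for v in (x,y,w,h,a)],'circ',np.round(cc,1),round(rr,1))
tab=cloud(T); print('table z',np.median(tab[100:150,330:500,2]), np.median(cloud(S)[350:400,200:300,2]))
for c,d in((T,dict(base=(448,229),flange=(333,183),roller=(285,240),collar=(343,266),plate=(204,214),pin=(199,205))),(S,dict(base=(146,303),flange=(320,314),roller=(345,231),collar=(267,234),plate=(451,232),pin=(459,198)))):
    b=dict(base=(.028,.045,.09),flange=(.008,.018,.045),roller=(.017,.028,.04),collar=(.011,.022,.03),plate=(.003,.0095,.07),pin=(.07,.1,.05))
    for k,uv in d.items(): blob(c,k,uv,*b[k])
E
```

```text
table z 0.000103130984288485 -0.0005765763437753564
base 2745 z 0.036 rect [556.7, -268.7, 111.8, 112.0, 83.0] circ [ 556.  -268.2] 77.7
flange 575 z 0.0121 rect [664.0, -31.9, 62.6, 62.4, 88.3] circ [664.3 -32.1] 32.0
roller 346 z 0.022 rect [538.5, 72.3, 48.2, 48.1, 89.5] circ [538.8  72.7] 24.8
collar 135 z 0.0158 rect [483.2, -46.6, 33.5, 33.8, 88.0] circ [483.3 -46.8] 18.0
plate 1017 z 0.0059 rect [603.1, 246.1, 134.1, 127.6, 12.0] circ [601.4 246.7] 69.6
pin 70 z 0.0873 rect [597.3, 244.0, 14.8, 14.9, 68.2] circ [598.  244.6] 8.3
base 4886 z 0.0355 rect [557.4, -269.6, 110.3, 113.8, 82.9] circ [ 557.2 -269.2] 77.4
flange 1046 z 0.0116 rect [666.5, -33.6, 62.2, 61.9, 24.3] circ [666.5 -33.3] 32.5
roller 461 z 0.0216 rect [539.7, 70.6, 50.1, 48.5, 13.0] circ [540.1  70.9] 25.8
collar 205 z 0.0152 rect [485.4, -48.2, 34.3, 34.7, 64.0] circ [484.6 -47.9] 18.3
plate 1136 z 0.0058 rect [603.0, 244.5, 99.8, 127.1, 6.8] circ [604.5 247.1] 66.4
pin 122 z 0.0837 rect [600.6, 243.8, 15.8, 13.5, 72.8] circ [599.9 243.8] 8.2
```

View pics/wrist0.png

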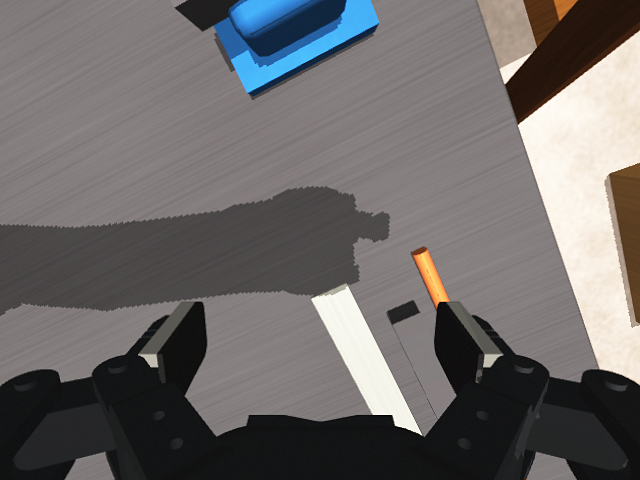

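```bash
cat >> h.py <<'E'
def go(x,y,z,yaw=None):
    "tool-frame shift in mm (after the turn) and turn about tool z to reach x,y,z (mm) with tool y at yaw deg"
    s=arm.read_state(); R=s['tool_rot']; p=s['tool_pos']*1000
    cur=np.degrees(np.arctan2(R[1,1],R[0,1]))
    if yaw is None: yaw=cur; dw=0
    else: dw=-np.radians((yaw-cur+90)%180-90)
    c=np.cos(np.radians(cur)-dw);sn=np.sin(np.radians(cur)-dw)
    ty=np.array([c,sn,0]);tx=np.cross(ty,[0,0,-1]); d=np.array([x,y,z])-p
    tilt=np.degrees(np.arccos(-R[2,2]))
    print('pos',p.round(1),'yaw',cur.round(2),'tilt',tilt.round(2),'gap',round(s['finger_gap']*1e3,1),'F',np.round(s['contact_force'],1),'grip',s['grasp_force'],'t',s['time'])
    print('wz %.3f dx %.1f dy %.1f dz %.1f'%(dw,d@tx,d@ty,-d[2]))
E
python3 - <<'E'
from h import *
import pickle
T=pickle.load(open('top0.pkl','rb'))
for n in('top0','scene0'):
    c=pickle.load(open(n+'.pkl','rb'));P=cloud(c)
    m=(np.hypot(P[...,0]-.603,P[...,1]-.245)<.075)&(P[...,2]>.003)&(P[...,2]<.0095)
    m=cv2.morphologyEx(m.astype(np.uint8),cv2.MORPH_OPEN,np.ones((3,3)))
    k,l,s,_=cv2.connectedComponentsWithStats(m); i=1+np.argmax(s[1:,4])
    q=P[l==i]; print(n,[np.round(v,1) for v in cv2.minAreaRect((q[:,:2]*1000).astype(np.float32))])
    h=(P[...,2]>.04)&(P[...,2]<.1)&(np.hypot(P[...,0]-.6,P[...,1]-.24)<.2)&(c['depth']>0)
    k,l,s,_=cv2.connectedComponentsWithStats(h.astype(np.uint8))
    for i in range(1,k):
        if s[i,4]>15:
            q=P[l==i]; print(s[i,4],q[q[:,2]>q[:,2].max()-.01].mean(0).round(3),(q.min(0).round(3)))
go(599,244,150,15)
E
```

```text
top0 [array([602.1, 246.9]), array([91.6, 69.6]), np.float64(14.3)]
104 [0.694 0.221 0.083] [0.686 0.213 0.04 ]
107 [0.597 0.244 0.09 ] [0.59  0.236 0.041]
108 [0.584 0.345 0.083] [0.577 0.338 0.04 ]
scene0 [array([603.7, 245.6]), array([91.3, 74.2]), np.float64(16.6)]
212 [0.587 0.345 0.082] [0.577 0.337 0.041]
240 [0.6   0.243 0.088] [0.593 0.235 0.04 ]
241 [0.696 0.219 0.082] [0.688 0.212 0.04 ]
pos [316.4 651.9 230.6] yaw 64.12 tilt 0.07 gap 85.2 F [ 0.7 -0.5  1. ] grip 0.0 t 0.15
wz 0.857 dx -467.2 dy 167.4 dz 80.6
```

Call:
{"fn": "arm_command", "kwargs": {
  "plan": [
    {"wz": 0.172,"claw": -0.3},
    {"wz": 0.172,"claw": -0.3},
    {"wz": 0.172,"claw": -0.3},
    {"wz": 0.172,"claw": -0.3},
    {"wz": 0.172,"claw": -0.3},
    {"dx": -50,"dy": 18,"claw": -0.3},
    {"dx": -50,"dy": 18,"claw": -0.3},
    {"dx": -50,"dy": 18,"claw": -0.3},
    {"dx": -50,"dy": 18,"claw": -0.3},
    {"dx": -50,"dy": 18,"claw": -0.3},
    {"dx": -50,"dy": 18,"claw": -0.3},
    {"dx": -50,"dy": 18,"claw": -0.3}
  ]
}}

```text
validation failed for argument at $.pl...
```

```bash
python3 - <<'E'
from h import *
go(599,244,150,15)
E
```

```text
pos [316.4 651.9 230.6] yaw 64.12 tilt 0.07 gap 85.2 F [ 0.7 -0.5  1. ] grip 0.0 t 0.15
wz 0.857 dx -467.2 dy 167.4 dz 80.6
```

Call:
{"fn": "arm_command", "kwargs": {
  "plan": [
    {"claw": -0.3,"dx": 0,"dy": 0,"dz": 0,"wx": 0,"wy": 0,"wz": 0.172}
  ]
}}

```text
time: 0.28
tool_pos: [0.3167, 0.6519, 0.2308]
tool_rot: [[-0.81, 0.587, -0.001], [0.587, 0.81, -0.001], [0.0, -0.001, -1.0]]
contact_force: [0.6, -0.6, 0.5]
finger_gap: 0.07
grasp_force: 0.0
```

Call:
{"fn": "arm_command", "kwargs": {
  "plan": [
    {"claw": -0.3,"dx": 0,"dy": 0,"dz": 0,"wx": 0,"wy": 0,"wz": 0.172},
    {"claw": -0.3,"dx": 0,"dy": 0,"dz": 0,"wx": 0,"wy": 0,"wz": 0.172},
    {"claw": -0.3,"dx": 0,"dy": 0,"dz": 0,"wx": 0,"wy": 0,"wz": 0.172},
    {"claw": -0.3,"dx": 0,"dy": 0,"dz": 0,"wx": 0,"wy": 0,"wz": 0.172},
    {"claw": -0.3,"dx": -50,"dy": 18,"dz": 0,"wx": 0,"wy": 0,"wz": 0},
    {"claw": -0.3,"dx": -50,"dy": 18,"dz": 0,"wx": 0,"wy": 0,"wz": 0},
    {"claw": -0.3,"dx": -50,"dy": 18,"dz": 0,"wx": 0,"wy": 0,"wz": 0},
    {"claw": -0.3,"dx": -50,"dy": 18,"dz": 0,"wx": 0,"wy": 0,"wz": 0},
    {"claw": -0.3,"dx": -50,"dy": 18,"dz": 0,"wx": 0,"wy": 0,"wz": 0},
    {"claw": -0.3,"dx": -50,"dy": 18,"dz": 0,"wx": 0,"wy": 0,"wz": 0},
    {"claw": -0.3,"dx": -50,"dy": 18,"dz": 0,"wx": 0,"wy": 0,"wz": 0}
  ]
}}

```text
time: 1.65
tool_pos: [0.5287, 0.3447, 0.2312]
tool_rot: [[-0.256, 0.967, -0.0], [0.967, 0.256, -0.0], [-0.0, -0.0, -1.0]]
contact_force: [1.2, -0.1, -0.3]
finger_gap: 0.0556
grasp_force: 0.0
```

```bash
python3 - <<'E'
from h import *
go(599,244,150,15)
E
```

```text
pos [528.7 344.7 231.2] yaw 14.85 tilt 0.01 gap 55.6 F [ 1.2 -0.1 -0.3] grip 0.0 t 1.65
wz -0.003 dx -115.5 dy 41.9 dz 81.2
```

Call:
{"fn": "arm_command", "kwargs": {
  "plan": [
    {"claw": -0.3,"dx": -40,"dy": 14,"dz": 0,"wx": 0,"wy": 0,"wz": 0},
    {"claw": -0.3,"dx": -40,"dy": 14,"dz": 0,"wx": 0,"wy": 0,"wz": 0},
    {"claw": -0.3,"dx": -36,"dy": 14,"dz": 0,"wx": 0,"wy": 0,"wz": 0},
    {"claw": -0.3,"dx": 0,"dy": 0,"dz": 0,"wx": 0,"wy": 0,"wz": 0}
  ]
}}

```text
time: 2.15
tool_pos: [0.6001, 0.241, 0.2312]
tool_rot: [[-0.251, 0.968, 0.001], [0.968, 0.251, -0.002], [-0.002, 0.0, -1.0]]
contact_force: [-0.1, 0.4, -0.1]
finger_gap: 0.0555
grasp_force: 0.0
```

```bash
python3 - <<'E'
from h import *
import pickle
c=cam('wrist');save(c,'w1.png');pickle.dump(c,open('w1.pkl','wb'))
P=cloud(c)
m=(P[...,2]>.082)&(P[...,2]<.096)&(np.hypot(P[...,0]-.599,P[...,1]-.244)<.025)
q=P[m];print(len(q),q[:,2].max(),[np.round(v,1) for v in cv2.minEnclosingCircle((q[:,:2]*1000).astype(np.float32))])
go(599,244,47,15)
E
```

```text
328 0.09205573210275642 [array([599.4, 245.6]), np.float64(7.9)]
pos [598.9 243.3 231.1] yaw 14.68 tilt 0.03 gap 55.6 F [-0.1  0.5  0.3] grip 0.0 t 2.2
wz -0.006 dx 0.6 dy 0.3 dz 184.1
```

View pics/w1.png

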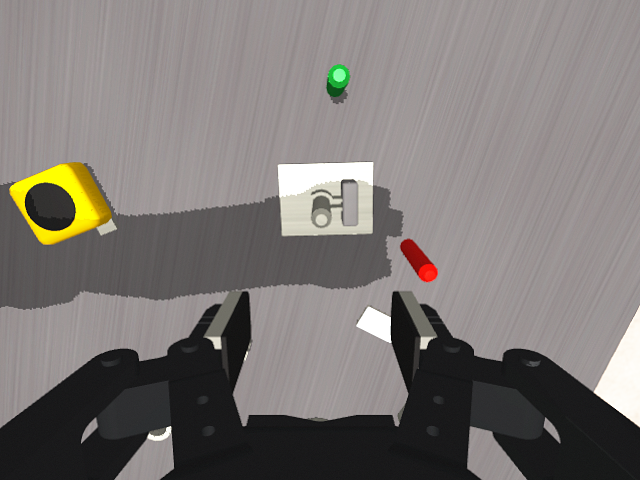

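The wrist view shows the pin top at (321,215), the mouth facing left, and the red (420,262) and green (339,76) decoys clear of the fingers.

Call:
{"fn": "arm_command", "kwargs": {
  "plan": [
    {"claw": -0.3,"dx": 1.5,"dy": 0.5,"dz": 40,"wx": 0,"wy": 0,"wz": 0},
    {"claw": -0.3,"dx": 0,"dy": 0,"dz": 40,"wx": 0,"wy": 0,"wz": 0},
    {"claw": -0.3,"dx": 0,"dy": 0,"dz": 40,"wx": 0,"wy": 0,"wz": 0},
    {"claw": -0.3,"dx": 0,"dy": 0,"dz": 34,"wx": 0,"wy": 0,"wz": 0},
    {"claw": -0.3,"dx": 0,"dy": 0,"dz": 20,"wx": 0,"wy": 0,"wz": 0},
    {"claw": -0.3,"dx": 0,"dy": 0,"dz": 10,"wx": 0,"wy": 0,"wz": 0},
    {"claw": -0.3,"dx": 0,"dy": 0,"dz": 0,"wx": 0,"wy": 0,"wz": 0}
  ]
}}

```text
time: 3.08
tool_pos: [0.5983, 0.2467, 0.0473]
tool_rot: [[-0.257, 0.967, -0.0], [0.967, 0.257, 0.0], [0.0, -0.0, -1.0]]
contact_force: [-0.0, -0.3, 1.0]
finger_gap: 0.055
grasp_force: 0.0
```

Call:
{"fn": "arm_command", "kwargs": {
  "plan": [
    {"claw": 1,"dx": 0,"dy": 0,"dz": 0,"wx": 0,"wy": 0,"wz": 0},
    {"claw": 1,"dx": 0,"dy": 0,"dz": 0,"wx": 0,"wy": 0,"wz": 0},
    {"claw": 1,"dx": 0,"dy": 0,"dz": 0,"wx": 0,"wy": 0,"wz": 0},
    {"claw": 1,"dx": 0,"dy": 0,"dz": 0,"wx": 0,"wy": 0,"wz": 0},
    {"claw": 1,"dx": 0,"dy": 0,"dz": 0,"wx": 0,"wy": 0,"wz": 0},
    {"claw": 1,"dx": 0,"dy": 0,"dz": 0,"wx": 0,"wy": 0,"wz": 0}
  ],
  "force": 80
}}

```text
time: 3.82
tool_pos: [0.599, 0.2466, 0.0485]
tool_rot: [[-0.256, 0.967, 0.002], [0.967, 0.256, 0.001], [0.0, 0.002, -1.0]]
contact_force: [-0.0, -0.0, 5.2]
finger_gap: 0.0142
grasp_force: 77.8
```

```bash
python3 - <<'E'
from h import *
go(599,244.5,47,15)
E
```

```text
pos [599.  246.6  48.5] yaw 14.83 tilt 0.11 gap 14.2 F [-0.  -0.   5.2] grip 77.81480021774769 t 3.825
wz -0.003 dx -2.1 dy -0.6 dz 1.5
```

Call:
{"fn": "arm_command", "kwargs": {
  "plan": [
    {"claw": 1,"dx": 0,"dy": -5,"dz": 0,"wx": 0,"wy": 0,"wz": 0},
    {"claw": 1,"dx": 0,"dy": -5,"dz": 0,"wx": 0,"wy": 0,"wz": 0},
    {"claw": 1,"dx": 0,"dy": -5,"dz": 0,"wx": 0,"wy": 0,"wz": 0},
    {"claw": 1,"dx": 0,"dy": -5,"dz": 0,"wx": 0,"wy": 0,"wz": 0},
    {"claw": 1,"dx": 0,"dy": -5,"dz": 0,"wx": 0,"wy": 0,"wz": 0},
    {"claw": 1,"dx": 0,"dy": -5,"dz": 0,"wx": 0,"wy": 0,"wz": 0},
    {"claw": 1,"dx": 0,"dy": -5,"dz": 0,"wx": 0,"wy": 0,"wz": 0},
    {"claw": 1,"dx": 0,"dy": -5,"dz": 0,"wx": 0,"wy": 0,"wz": 0},
    {"claw": 1,"dx": 0,"dy": 0,"dz": 0,"wx": 0,"wy": 0,"wz": 0}
  ]
}}

```text
time: 4.95
tool_pos: [0.5606, 0.2366, 0.0484]
tool_rot: [[-0.256, 0.967, 0.003], [0.967, 0.256, 0.001], [0.0, 0.003, -1.0]]
contact_force: [2.3, 0.2, 7.8]
finger_gap: 0.0146
grasp_force: 79.5
```

```bash
python3 - <<'E'
from h import *
import pickle
c=cam('scene');pickle.dump(c,open('s2.pkl','wb'));P=cloud(c)
cv2.imwrite('pics/s2.png',cv2.resize(c['frame'][150:330,370:610,::-1],None,fx=3,fy=3,interpolation=cv2.INTER_CUBIC))
go(557,-269,200)
E
```

```text
pos [560.6 236.6  48.3] yaw 14.84 tilt 0.16 gap 14.4 F [ 2.  -0.1  7.4] grip 79.55858211033046 t 5.0
wz 0.000 dx -487.8 dy -133.0 dz -151.7
```

View pics/s2.png

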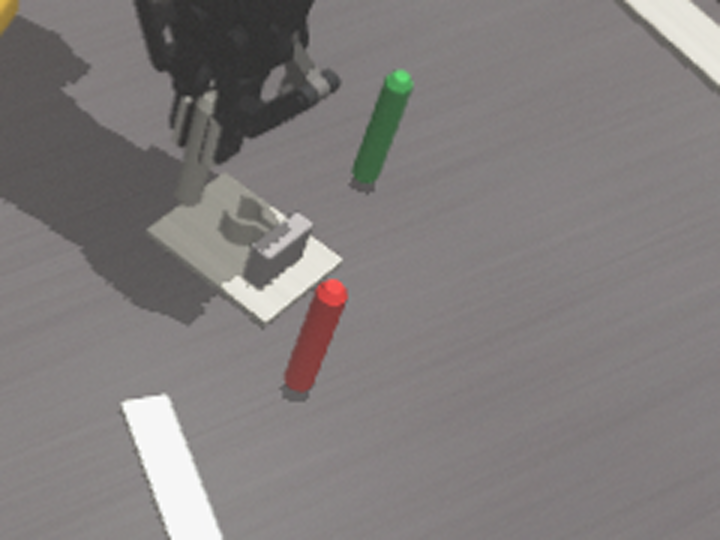

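The pin is clear of the jaws and held upright, at (190,150) in the crop. Next I lift it and carry it to the base.

Call:
{"fn": "arm_command", "kwargs": {
  "plan": [
    {"claw": 1,"dx": 0,"dy": 0,"dz": -20,"wx": 0,"wy": 0,"wz": 0},
    {"claw": 1,"dx": 0,"dy": 0,"dz": -40,"wx": 0,"wy": 0,"wz": 0},
    {"claw": 1,"dx": 0,"dy": 0,"dz": -40,"wx": 0,"wy": 0,"wz": 0},
    {"claw": 1,"dx": -40,"dy": -10,"dz": 0,"wx": 0,"wy": 0,"wz": 0},
    {"claw": 1,"dx": -50,"dy": -13,"dz": 0,"wx": 0,"wy": 0,"wz": 0},
    {"claw": 1,"dx": -50,"dy": -14,"dz": 0,"wx": 0,"wy": 0,"wz": 0},
    {"claw": 1,"dx": -50,"dy": -14,"dz": 0,"wx": 0,"wy": 0,"wz": 0},
    {"claw": 1,"dx": -50,"dy": -14,"dz": 0,"wx": 0,"wy": 0,"wz": 0},
    {"claw": 1,"dx": -50,"dy": -14,"dz": 0,"wx": 0,"wy": 0,"wz": 0},
    {"claw": 1,"dx": -50,"dy": -14,"dz": 0,"wx": 0,"wy": 0,"wz": 0},
    {"claw": 1,"dx": -50,"dy": -14,"dz": 0,"wx": 0,"wy": 0,"wz": 0},
    {"claw": 1,"dx": -40,"dy": -10,"dz": 0,"wx": 0,"wy": 0,"wz": 0}
  ]
}}

```text
time: 6.5
tool_pos: [0.555, -0.2113, 0.1469]
tool_rot: [[-0.255, 0.967, -0.002], [0.967, 0.255, 0.001], [0.001, -0.002, -1.0]]
contact_force: [0.7, 0.2, -1.9]
finger_gap: 0.0145
grasp_force: 78.5
```

```bash
python3 - <<'E'
from h import *
import pickle
c=cam('wrist');save(c,'w3.png');pickle.dump(c,open('w3.pkl','wb'))
go(557,-269,148)
E
```

```text
pos [ 554.6 -217.7  147.3] yaw 14.45 tilt 0.22 gap 13.9 F [ 0.5 -5.9 -0.5] grip 78.51121500134468 t 6.55
wz 0.000 dx -50.2 dy -10.5 dz -0.7
```

View pics/w3.png

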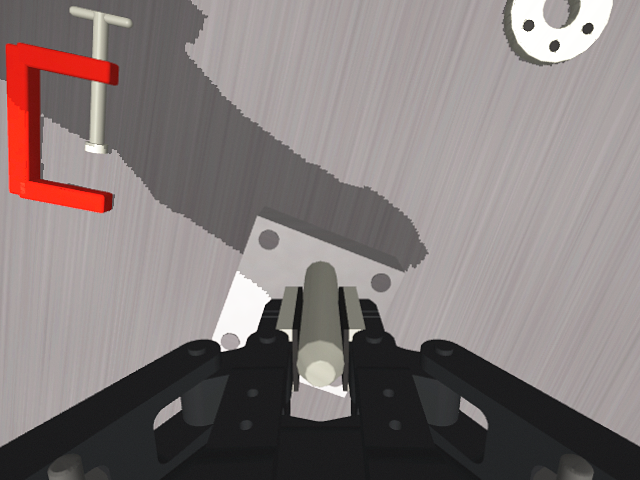

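```bash
python3 - <<'E'
from h import *
import pickle
c=pickle.load(open('w3.pkl','rb'))
b=onplane(c,[(269,239),(381,283),(230,341)],.036)*1000
print(b.round(1),(b[1]+b[2])[:2]/2)
T=pickle.load(open('top0.pkl','rb'));S=pickle.load(open('scene0.pkl','rb'))
for c2,r in((T,(425,205,475,252)),(S,(110,275,185,340))):
    g=cv2.cvtColor(c2['frame'],cv2.COLOR_RGB2GRAY)[r[1]:r[3],r[0]:r[2]]
    k,l,s,cc=cv2.connectedComponentsWithStats((g<100).astype(np.uint8))
    print([(s[i,4],cc[i]+[r[0],r[1]],(onplane(c2,[cc[i]+[r[0],r[1]]],.036)[0,:2]*1000).round(1)) for i in range(1,k) if 5<s[i,4]<300])
R,t=arm.read_state()['tool_rot'],arm.read_state()['tool_pos']
# pin ends in w3: pose at picture time from tvec change unknown; use camera offset in tool frame
s=arm.read_state(); o=-c['R'].T@c['tvec'].ravel()
print((R.T@(o-t)*1000).round(1))
P=pickle.load(open('w1.pkl','rb')); o1=-P['R'].T@P['tvec'].ravel(); print(o1)
for z0 in (41.5,-43.5):
    # assume TCP at picture time = mean of reported end and after
    for p in ([.555,-.2113,.1469],t): print(z0,proj(c,[np.array(p)-[0,0,z0/1000]]))
E
```

```text
[[ 521.3 -222.6   36. ]
 [ 604.8 -233.8   36. ]
 [ 510.8 -306.1   36. ]] [ 557.78411094 -269.92340434]
[(np.int32(23), array([449.43478261, 227.        ]), array([ 557.5, -270.9]))]
[(np.int32(36), array([181.63888889, 293.13888889]), array([ 556.4, -212.7])), (np.int32(71), array([144.90140845, 308.02816901]), array([ 559.4, -269.3])), (np.int32(184), array([172.27173913, 336.14673913]), array([ 621.7, -245. ]))]
[  74.1    1.2 -142.1]
[0.58242304 0.30747725 0.37323605]
41.5 [[320.92223277 271.49614208]]
41.5 [[316.93172944 282.99800303]]
-43.5 [[320.97485984 372.55449001]]
-43.5 [[314.13254807 391.16240786]]
```

Call:
{"fn": "arm_command", "kwargs": {
  "plan": [
    {"claw": 1,"dx": -25,"dy": -5,"dz": 0,"wx": 0,"wy": 0,"wz": 0},
    {"claw": 1,"dx": -20,"dy": -5,"dz": 0,"wx": 0,"wy": 0,"wz": 0},
    {"claw": 1,"dx": 0,"dy": 0,"dz": 20,"wx": 0,"wy": 0,"wz": 0},
    {"claw": 1,"dx": 0,"dy": 0,"dz": 20,"wx": 0,"wy": 0,"wz": 0},
    {"claw": 1,"dx": 0,"dy": 0,"dz": 5,"wx": 0,"wy": 0,"wz": 0},
    {"claw": 1,"dx": 0,"dy": 0,"dz": 0,"wx": 0,"wy": 0,"wz": 0},
    {"claw": 1,"dx": 0,"dy": 0,"dz": 0,"wx": 0,"wy": 0,"wz": 0}
  ]
}}

```text
time: 7.42
tool_pos: [0.5589, -0.2556, 0.103]
tool_rot: [[-0.256, 0.967, 0.001], [0.967, 0.256, -0.0], [-0.0, 0.001, -1.0]]
contact_force: [-0.5, 0.2, -1.3]
finger_gap: 0.0145
grasp_force: 78.4
```

```bash
python3 - <<'E'
from h import *
go(557.6,-269.6,48.5,15)
E
```

```text
pos [ 558.9 -255.6  103. ] yaw 14.85 tilt 0.05 gap 14.5 F [-0.5  0.2 -1.3] grip 78.4240485727787 t 7.425
wz -0.003 dx -13.2 dy -4.9 dz 54.5
```

Call:
{"fn": "arm_command", "kwargs": {
  "plan": [
    {"claw": 1,"dx": -7,"dy": -2.5,"dz": 0,"wx": 0,"wy": 0,"wz": 0},
    {"claw": 1,"dx": -6.5,"dy": -2.5,"dz": 0,"wx": 0,"wy": 0,"wz": 0},
    {"claw": 1,"dx": 0,"dy": 0,"dz": 10,"wx": 0,"wy": 0,"wz": 0},
    {"claw": 1,"dx": 0,"dy": 0,"dz": 9,"wx": 0,"wy": 0,"wz": 0},
    {"claw": 1,"dx": 0,"dy": 0,"dz": 0,"wx": 0,"wy": 0,"wz": 0},
    {"claw": 1,"dx": 0,"dy": 0,"dz": 0,"wx": 0,"wy": 0,"wz": 0}
  ]
}}

```text
time: 8.18
tool_pos: [0.5572, -0.2697, 0.0831]
tool_rot: [[-0.256, 0.967, -0.0], [0.967, 0.256, 0.0], [0.0, -0.0, -1.0]]
contact_force: [0.4, 0.9, -0.9]
finger_gap: 0.0144
grasp_force: 78.4
```

```bash
python3 - <<'E'
from h import *
go(557.6,-269.6,48.5,15)
E
```

```text
pos [ 557.2 -269.7   83.1] yaw 14.86 tilt 0.02 gap 14.4 F [ 0.4  0.9 -0.9] grip 78.43614821322262 t 8.175
wz -0.003 dx -0.0 dy 0.4 dz 34.6
```

Call:
{"fn": "arm_command", "kwargs": {
  "plan": [
    {"claw": 1,"dx": 0,"dy": 0.4,"dz": 4,"wx": 0,"wy": 0,"wz": 0},
    {"claw": 1,"dx": 0,"dy": 0,"dz": 3,"wx": 0,"wy": 0,"wz": 0},
    {"claw": 1,"dx": 0,"dy": 0,"dz": 3,"wx": 0,"wy": 0,"wz": 0},
    {"claw": 1,"dx": 0,"dy": 0,"dz": 3,"wx": 0,"wy": 0,"wz": 0},
    {"claw": 1,"dx": 0,"dy": 0,"dz": 0,"wx": 0,"wy": 0,"wz": 0}
  ]
}}

```text
time: 8.8
tool_pos: [0.5575, -0.2696, 0.07]
tool_rot: [[-0.256, 0.967, -0.0], [0.967, 0.256, 0.0], [0.0, -0.0, -1.0]]
contact_force: [0.0, 0.6, -2.5]
finger_gap: 0.0141
grasp_force: 78.4
```

```bash
python3 - <<'E'
from h import *
go(557.6,-269.6,48.5,15)
E
```

```text
pos [ 557.5 -269.6   70. ] yaw 14.85 tilt 0.03 gap 14.1 F [ 0.   0.6 -2.5] grip 78.42072098515928 t 8.8
wz -0.003 dx -0.1 dy 0.1 dz 21.5
```

Foot at about z=28 mm, so it is in the socket with no side force. Continuing down.

Call:
{"fn": "arm_command", "kwargs": {
  "plan": [
    {"claw": 1,"dx": 0,"dy": 0,"dz": 4,"wx": 0,"wy": 0,"wz": 0},
    {"claw": 1,"dx": 0,"dy": 0,"dz": 4,"wx": 0,"wy": 0,"wz": 0},
    {"claw": 1,"dx": 0,"dy": 0,"dz": 4,"wx": 0,"wy": 0,"wz": 0},
    {"claw": 1,"dx": 0,"dy": 0,"dz": 4,"wx": 0,"wy": 0,"wz": 0},
    {"claw": 1,"dx": 0,"dy": 0,"dz": 2,"wx": 0,"wy": 0,"wz": 0},
    {"claw": 1,"dx": 0,"dy": 0,"dz": 2,"wx": 0,"wy": 0,"wz": 0},
    {"claw": 1,"dx": 0,"dy": 0,"dz": 1,"wx": 0,"wy": 0,"wz": 0},
    {"claw": 1,"dx": 0,"dy": 0,"dz": 0,"wx": 0,"wy": 0,"wz": 0}
  ]
}}

```text
time: 9.8
tool_pos: [0.5576, -0.2695, 0.0492]
tool_rot: [[-0.256, 0.967, -0.0], [0.967, 0.256, 0.0], [0.0, -0.0, -1.0]]
contact_force: [-0.7, 2.5, -1.6]
finger_gap: 0.0142
grasp_force: 78.4
```

```bash
python3 - <<'E'
from h import *
go(557.6,-269.6,48.5,15)
E
```

```text
pos [ 557.6 -269.5   49.2] yaw 14.85 tilt 0.02 gap 14.2 F [-0.7  2.5 -1.6] grip 78.43520927242935 t 9.8
wz -0.003 dx -0.1 dy -0.0 dz 0.7
```

Call:
{"fn": "arm_command", "kwargs": {
  "plan": [
    {"claw": 1,"dx": 0,"dy": 0,"dz": 0.7,"wx": 0,"wy": 0,"wz": 0},
    {"claw": 1,"dx": 0,"dy": 0,"dz": 0.3,"wx": 0,"wy": 0,"wz": 0},
    {"claw": 0.5,"dx": 0,"dy": 0,"dz": 0,"wx": 0,"wy": 0,"wz": 0},
    {"claw": 0,"dx": 0,"dy": 0,"dz": 0,"wx": 0,"wy": 0,"wz": 0},
    {"claw": -0.3,"dx": 0,"dy": 0,"dz": 0,"wx": 0,"wy": 0,"wz": 0},
    {"claw": -0.3,"dx": 0,"dy": 0,"dz": 0,"wx": 0,"wy": 0,"wz": 0},
    {"claw": -0.3,"dx": 0,"dy": 0,"dz": 0,"wx": 0,"wy": 0,"wz": 0},
    {"claw": -0.3,"dx": 0,"dy": 0,"dz": -20,"wx": 0,"wy": 0,"wz": 0},
    {"claw": -0.3,"dx": 0,"dy": 0,"dz": -40,"wx": 0,"wy": 0,"wz": 0},
    {"claw": -1,"dx": 0,"dy": 0,"dz": -40,"wx": 0,"wy": 0,"wz": 0},
    {"claw": -1,"dx": 0,"dy": 0,"dz": 0,"wx": 0,"wy": 0,"wz": 0}
  ]
}}

```text
time: 11.18
tool_pos: [0.5593, -0.2707, 0.1528]
tool_rot: [[-0.256, 0.967, 0.006], [0.967, 0.256, -0.002], [-0.004, 0.005, -1.0]]
contact_force: [0.2, 0.1, 0.3]
finger_gap: 0.0848
grasp_force: 0.0
```

```bash
python3 - <<'E'
from h import *
import pickle
for n in('scene','top'):
    c=cam(n);P=cloud(c)
    m=(P[...,2]>.05)&(P[...,2]<.1)&(np.hypot(P[...,0]-.5576,P[...,1]+.2695)<.03)
    q=P[m]; print(n,len(q))
    if len(q)>3:
        print(q[:,2].max())
        for a,b in((.05,.07),(.07,.085),(.085,.095)):
            w=q[(q[:,2]>a)&(q[:,2]<b)]; print(a,len(w),w.mean(0).round(4) if len(w) else '')
go(665.5,-32.7,150,-71)
E
```

```text
scene 253
0.09335846995854764
0.05 94 [ 0.563  -0.2704  0.0603]
0.07 74 [ 0.563  -0.2704  0.0775]
0.085 85 [ 0.5596 -0.2707  0.0884]
top 98
0.0936394788597192
0.05 29 [ 0.5538 -0.2649  0.0603]
0.07 28 [ 0.5547 -0.2659  0.0797]
0.085 41 [ 0.556  -0.2691  0.0899]
pos [ 557.8 -269.8  149.6] yaw 14.84 tilt 0.1 gap 85.2 F [0.8 0.2 0.4] grip 0.0 t 11.275
wz 1.498 dx 179.0 dy -189.1 dz -0.4
```

Call:
{"fn": "arm_command", "kwargs": {
  "plan": [
    {"claw": -1,"dx": 30,"dy": 25,"dz": -20,"wx": 0,"wy": 0,"wz": 0},
    {"claw": -1,"dx": 45,"dy": 35,"dz": 0,"wx": 0,"wy": 0,"wz": 0},
    {"claw": -1,"dx": 45,"dy": 35,"dz": 0,"wx": 0,"wy": 0,"wz": 0},
    {"claw": -1,"dx": 45,"dy": 35,"dz": 0,"wx": 0,"wy": 0,"wz": 0},
    {"claw": -1,"dx": 36,"dy": 35,"dz": 20,"wx": 0,"wy": 0,"wz": 0},
    {"claw": -1,"dx": 0,"dy": 0,"dz": 0,"wx": 0,"wy": 0,"wz": 0},
    {"claw": -1,"dx": 0,"dy": 0,"dz": 0,"wx": 0,"wy": 0,"wz": 0}
  ]
}}

```text
time: 12.15
tool_pos: [0.6648, -0.0337, 0.1473]
tool_rot: [[-0.256, 0.967, -0.002], [0.967, 0.256, -0.001], [-0.0, -0.002, -1.0]]
contact_force: [-0.3, -0.7, -0.0]
finger_gap: 0.0854
grasp_force: 0.0
```

```bash
cat >> h.py <<'E'
def ring(c,x,y,z0,z1,r):
    P=cloud(c); m=(np.hypot(P[...,0]-x,P[...,1]-y)<r)&(P[...,2]>z0)&(P[...,2]<z1)
    q=(P[m][:,:2]*1000).astype(np.float32); print(len(q),np.median(P[m][:,2]),[np.round(v,1) for v in cv2.minEnclosingCircle(q)],[np.round(v,1) for v in cv2.minAreaRect(q)])
E
python3 - <<'E'
from h import *
c=cam('wrist');save(c,'w4.png')
ring(c,.6655,-.0327,.009,.016,.05)
go(665.5,-32.7,-2,15)
E
```

```text
4764 0.011377714760963005 [array([666.4, -32.8]), np.float64(31.9)] [array([666.1, -32.6]), array([62.4, 62.6]), np.float64(59.0)]
pos [664.8 -34.6 147.8] yaw 14.77 tilt 0.1 gap 85.3 F [ 0.2 -1.1  0.5] grip 0.0 t 12.2
wz -0.004 dx 1.7 dy 1.1 dz 149.8
```

View pics/w4.png

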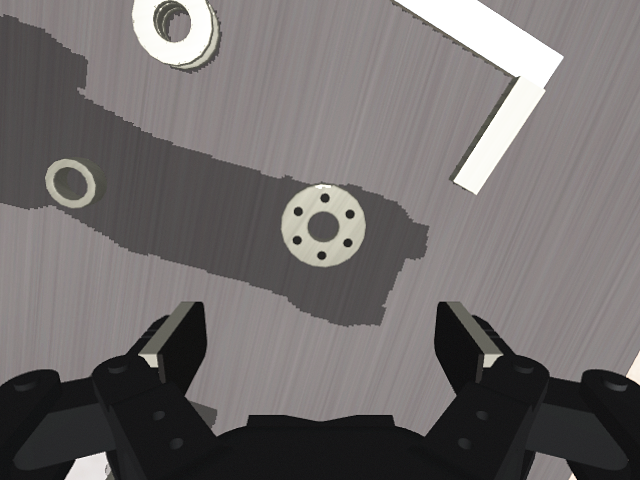

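The wrist view shows the disc centred at (323,225), the square's tip at (465,188) clear of the fingers, and the collar at (72,183). I descend onto the disc.

Call:
{"fn": "arm_command", "kwargs": {
  "plan": [
    {"claw": -1,"dx": 1.5,"dy": 1.8,"dz": 30,"wx": 0,"wy": 0,"wz": 0},
    {"claw": -1,"dx": 0,"dy": 0,"dz": 40,"wx": 0,"wy": 0,"wz": 0},
    {"claw": -1,"dx": 0,"dy": 0,"dz": 40,"wx": 0,"wy": 0,"wz": 0},
    {"claw": -1,"dx": 0,"dy": 0,"dz": 20,"wx": 0,"wy": 0,"wz": 0},
    {"claw": -1,"dx": 0,"dy": 0,"dz": 10,"wx": 0,"wy": 0,"wz": 0},
    {"claw": -1,"dx": 0,"dy": 0,"dz": 7,"wx": 0,"wy": 0,"wz": 0},
    {"claw": -1,"dx": 0,"dy": 0,"dz": 0,"wx": 0,"wy": 0,"wz": 0},
    {"claw": -1,"dx": 0,"dy": 0,"dz": 0,"wx": 0,"wy": 0,"wz": 0}
  ]
}}

```text
time: 13.2
tool_pos: [0.6676, -0.0313, 0.0022]
tool_rot: [[-0.256, 0.967, 0.001], [0.967, 0.256, -0.0], [-0.0, 0.001, -1.0]]
contact_force: [-0.2, 0.3, 0.1]
finger_gap: 0.0854
grasp_force: 0.0
```

```bash
python3 - <<'E'
from h import *
go(666.2,-32.7,-2,15)
E
```

```text
pos [667.6 -31.3   2.2] yaw 14.85 tilt 0.08 gap 85.4 F [-0.2  0.3  0.1] grip 0.0 t 13.2
wz -0.003 dx -1.0 dy -1.7 dz 4.2
```

Now down 4 mm more and close (tips about 3–4 mm above the table at that opening).

Call:
{"fn": "arm_command", "kwargs": {
  "plan": [
    {"claw": -1,"dx": -1,"dy": -1.7,"dz": 4,"wx": 0,"wy": 0,"wz": 0},
    {"claw": -1,"dx": 0,"dy": 0,"dz": 0,"wx": 0,"wy": 0,"wz": 0},
    {"claw": -0.7,"dx": 0,"dy": 0,"dz": 0,"wx": 0,"wy": 0,"wz": 0},
    {"claw": -0.5,"dx": 0,"dy": 0,"dz": 0,"wx": 0,"wy": 0,"wz": 0},
    {"claw": 0,"dx": 0,"dy": 0,"dz": 0,"wx": 0,"wy": 0,"wz": 0},
    {"claw": 1,"dx": 0,"dy": 0,"dz": 0,"wx": 0,"wy": 0,"wz": 0},
    {"claw": 1,"dx": 0,"dy": 0,"dz": 0,"wx": 0,"wy": 0,"wz": 0},
    {"claw": 1,"dx": 0,"dy": 0,"dz": 0,"wx": 0,"wy": 0,"wz": 0}
  ],
  "force": 60
}}

```text
time: 14.2
tool_pos: [0.6662, -0.0326, -0.0017]
tool_rot: [[-0.256, 0.967, 0.001], [0.967, 0.256, 0.0], [-0.0, 0.001, -1.0]]
contact_force: [-1.2, -0.2, 7.9]
finger_gap: 0.0607
grasp_force: 64.3
```

Call:
{"fn": "arm_command", "kwargs": {
  "plan": [
    {"claw": 1,"dx": 0,"dy": 0,"dz": -10,"wx": 0,"wy": 0,"wz": 0},
    {"claw": 1,"dx": 0,"dy": 0,"dz": -20,"wx": 0,"wy": 0,"wz": 0},
    {"claw": 1,"dx": 0,"dy": 0,"dz": -40,"wx": 0,"wy": 0,"wz": 0},
    {"claw": 1,"dx": 0,"dy": 0,"dz": -40,"wx": 0,"wy": 0,"wz": 0},
    {"claw": 1,"dx": 0,"dy": 0,"dz": -30,"wx": 0,"wy": 0,"wz": 0},
    {"claw": 1,"dx": 0,"dy": 0,"dz": 0,"wx": 0,"wy": 0,"wz": 0}
  ]
}}

```text
time: 14.95
tool_pos: [0.667, -0.0329, 0.1408]
tool_rot: [[-0.256, 0.967, 0.005], [0.967, 0.256, 0.0], [-0.001, 0.005, -1.0]]
contact_force: [0.2, 0.3, -3.4]
finger_gap: 0.0608
grasp_force: 66.2
```

```bash
python3 - <<'E'
from h import *
c=cam('wrist'); save(c,'w5.png')
P=cloud(c); s=arm.read_state(); p=s['tool_pos']
go(557.6,-269.6,140,15)
E
```

```text
pos [666.  -32.7 138.9] yaw 14.84 tilt 0.14 gap 60.6 F [-0.1  0.3 -3.2] grip 66.2005078420043 t 15.0
wz -0.003 dx -200.8 dy -166.0 dz -1.1
```

View pics/w5.png

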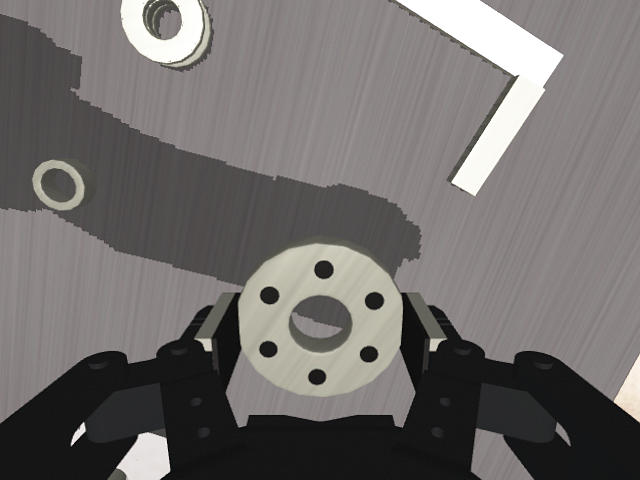

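The disc is gripped level, with its bore at (320,323) between the pads. Carrying it to the base.

Call:
{"fn": "arm_command", "kwargs": {
  "plan": [
    {"claw": 1,"dx": -25,"dy": -20,"dz": 0,"wx": 0,"wy": 0,"wz": 0},
    {"claw": 1,"dx": -40,"dy": -33,"dz": 0,"wx": 0,"wy": 0,"wz": 0},
    {"claw": 1,"dx": -45,"dy": -37,"dz": 0,"wx": 0,"wy": 0,"wz": 0},
    {"claw": 1,"dx": -45,"dy": -37,"dz": 0,"wx": 0,"wy": 0,"wz": 0},
    {"claw": 1,"dx": -30,"dy": -25,"dz": 0,"wx": 0,"wy": 0,"wz": 0},
    {"claw": 1,"dx": -15,"dy": -13,"dz": 0,"wx": 0,"wy": 0,"wz": 0},
    {"claw": 1,"dx": 0,"dy": 0,"dz": 0,"wx": 0,"wy": 0,"wz": 0},
    {"claw": 1,"dx": 0,"dy": 0,"dz": 0,"wx": 0,"wy": 0,"wz": 0}
  ]
}}

```text
time: 16.0
tool_pos: [0.5582, -0.2662, 0.1369]
tool_rot: [[-0.258, 0.966, -0.0], [0.966, 0.258, 0.001], [0.001, 0.0, -1.0]]
contact_force: [0.2, -0.0, -2.7]
finger_gap: 0.0607
grasp_force: 66.1
```

```bash
python3 - <<'E'
from h import *
go(557.6,-269.6,96,15)
c=cam('scene'); ring(c,.5576,-.2696,.148,.158,.045)
E
```

```text
pos [ 558.2 -266.2  136.9] yaw 14.97 tilt 0.08 gap 60.7 F [ 0.2 -0.  -2.7] grip 66.14460736513138 t 16.0
wz -0.000 dx -3.2 dy -1.5 dz 40.9
621 0.15036108282297694 [array([ 563. , -269.4]), np.float64(39.9)] [array([ 561.4, -267.2]), array([62.8, 67.8]), np.float64(65.1)]
```

Call:
{"fn": "arm_command", "kwargs": {
  "plan": [
    {"claw": 1,"dx": -3.2,"dy": -1.5,"dz": 0,"wx": 0,"wy": 0,"wz": 0},
    {"claw": 1,"dx": 0,"dy": 0,"dz": 15,"wx": 0,"wy": 0,"wz": 0},
    {"claw": 1,"dx": 0,"dy": 0,"dz": 15,"wx": 0,"wy": 0,"wz": 0},
    {"claw": 1,"dx": 0,"dy": 0,"dz": 8,"wx": 0,"wy": 0,"wz": 0},
    {"claw": 1,"dx": 0,"dy": 0,"dz": 5,"wx": 0,"wy": 0,"wz": 0},
    {"claw": 1,"dx": 0,"dy": 0,"dz": 5,"wx": 0,"wy": 0,"wz": 0},
    {"claw": 1,"dx": 0,"dy": 0,"dz": 5,"wx": 0,"wy": 0,"wz": 0},
    {"claw": 1,"dx": 0,"dy": 0,"dz": 0,"wx": 0,"wy": 0,"wz": 0}
  ]
}}

```text
time: 17.05
tool_pos: [0.5566, -0.2717, 0.084]
tool_rot: [[-0.256, 0.967, -0.0], [0.967, 0.256, 0.0], [0.0, -0.0, -1.0]]
contact_force: [-0.4, 0.0, -3.0]
finger_gap: 0.0604
grasp_force: 66.1
```

```bash
python3 - <<'E'
from h import *
go(557.6,-269.6,34.5,15)
E
```

```text
pos [ 556.6 -271.7   84. ] yaw 14.84 tilt 0.02 gap 60.4 F [-0.4  0.  -3. ] grip 66.1216127872467 t 17.05
wz -0.003 dx 1.8 dy 1.5 dz 49.5
```

Call:
{"fn": "arm_command", "kwargs": {
  "plan": [
    {"claw": 1,"dx": 1.8,"dy": 1.5,"dz": 0,"wx": 0,"wy": 0,"wz": 0},
    {"claw": 1,"dx": 0,"dy": 0,"dz": 8,"wx": 0,"wy": 0,"wz": 0},
    {"claw": 1,"dx": 0,"dy": 0,"dz": 8,"wx": 0,"wy": 0,"wz": 0},
    {"claw": 1,"dx": 0,"dy": 0,"dz": 8,"wx": 0,"wy": 0,"wz": 0},
    {"claw": 1,"dx": 0,"dy": 0,"dz": 8,"wx": 0,"wy": 0,"wz": 0},
    {"claw": 1,"dx": 0,"dy": 0,"dz": 8,"wx": 0,"wy": 0,"wz": 0},
    {"claw": 1,"dx": 0,"dy": 0,"dz": 4,"wx": 0,"wy": 0,"wz": 0},
    {"claw": 1,"dx": 0,"dy": 0,"dz": 2,"wx": 0,"wy": 0,"wz": 0},
    {"claw": 1,"dx": 0,"dy": 0,"dz": 0,"wx": 0,"wy": 0,"wz": 0}
  ]
}}

```text
time: 18.18
tool_pos: [0.5577, -0.2696, 0.0383]
tool_rot: [[-0.256, 0.967, 0.0], [0.967, 0.256, -0.0], [-0.0, 0.0, -1.0]]
contact_force: [0.1, -0.2, -2.6]
finger_gap: 0.0605
grasp_force: 66.2
```

```bash
python3 - <<'E'
from h import *
go(557.6,-269.6,34.5,15)
E
```

```text
pos [ 557.7 -269.6   38.3] yaw 14.84 tilt 0.0 gap 60.5 F [ 0.1 -0.2 -2.6] grip 66.16443196311593 t 18.175
wz -0.003 dx 0.1 dy -0.1 dz 3.8
```

Call:
{"fn": "arm_command", "kwargs": {
  "plan": [
    {"claw": 1,"dx": 0,"dy": 0,"dz": 1.5,"wx": 0,"wy": 0,"wz": 0},
    {"claw": 1,"dx": 0,"dy": 0,"dz": 1.5,"wx": 0,"wy": 0,"wz": 0},
    {"claw": 1,"dx": 0,"dy": 0,"dz": 1,"wx": 0,"wy": 0,"wz": 0},
    {"claw": 1,"dx": 0,"dy": 0,"dz": 0,"wx": 0,"wy": 0,"wz": 0}
  ]
}}

```text
time: 18.68
tool_pos: [0.5577, -0.2696, 0.0344]
tool_rot: [[-0.256, 0.967, 0.0], [0.967, 0.256, -0.0], [-0.0, 0.0, -1.0]]
contact_force: [-0.5, 0.3, -0.9]
finger_gap: 0.0603
grasp_force: 66.2
```

```bash
python3 - <<'E'
from h import *
go(557.6,-269.6,34.5,15)
E
```

```text
pos [ 557.7 -269.6   34.4] yaw 14.84 tilt 0.01 gap 60.3 F [-0.5  0.3 -0.9] grip 66.214086022228 t 18.675
wz -0.003 dx 0.1 dy -0.1 dz -0.1
```

Call:
{"fn": "arm_command", "kwargs": {
  "plan": [
    {"claw": 1,"dx": 0,"dy": 0,"dz": 0.5,"wx": 0,"wy": 0,"wz": 0},
    {"claw": -0.6,"dx": 0,"dy": 0,"dz": 0,"wx": 0,"wy": 0,"wz": 0},
    {"claw": -1,"dx": 0,"dy": 0,"dz": 0,"wx": 0,"wy": 0,"wz": 0},
    {"claw": -1,"dx": 0,"dy": 0,"dz": 0,"wx": 0,"wy": 0,"wz": 0},
    {"claw": -1,"dx": 0,"dy": 0,"dz": 0,"wx": 0,"wy": 0,"wz": 0},
    {"claw": -1,"dx": 0,"dy": 0,"dz": -20,"wx": 0,"wy": 0,"wz": 0},
    {"claw": -1,"dx": 0,"dy": 0,"dz": -40,"wx": 0,"wy": 0,"wz": 0},
    {"claw": -1,"dx": 0,"dy": 0,"dz": -40,"wx": 0,"wy": 0,"wz": 0},
    {"claw": -1,"dx": 0,"dy": 0,"dz": -30,"wx": 0,"wy": 0,"wz": 0},
    {"claw": -1,"dx": 0,"dy": 0,"dz": 0,"wx": 0,"wy": 0,"wz": 0}
  ]
}}

```text
time: 19.92
tool_pos: [0.559, -0.2703, 0.1676]
tool_rot: [[-0.256, 0.967, 0.005], [0.967, 0.256, -0.002], [-0.003, 0.005, -1.0]]
contact_force: [0.2, -0.2, 0.1]
finger_gap: 0.0856
grasp_force: 0.0
```

```bash
python3 - <<'E'
from h import *
c=cam('scene'); ring(c,.5576,-.2696,.043,.053,.045)
P=cloud(c); m=(np.hypot(P[...,0]-.5576,P[...,1]+.2696)<.02)&(P[...,2]>.08)&(P[...,2]<.1); print(P[m].mean(0),P[m].max(0))
c=cam('wrist'); ring(c,.5576,-.2696,.043,.053,.045)
go(539.3,71.7,165,15)
E
```

```text
1080 0.0474461170017364 [array([ 557.7, -270.9]), np.float64(32.6)] [array([ 558.3, -270.4]), array([62.5, 63.6]), np.float64(9.5)]
[ 0.56023036 -0.27085015  0.08719224] [ 0.56609617 -0.26329294  0.09244175]
5147 0.04740522483306616 [array([ 557.6, -270. ]), np.float64(31.9)] [array([ 557.9, -269.8]), array([62.7, 62.9]), np.float64(13.4)]
pos [ 557.7 -269.5  164.7] yaw 14.85 tilt 0.07 gap 85.6 F [ 0.7 -0.3 -0.7] grip 0.0 t 20.025
wz -0.003 dx 334.4 dy 70.6 dz -0.3
```

The disc is flat on the base, centred within 0.5 mm. Next the roller.

Call:
{"fn": "arm_command", "kwargs": {
  "plan": [
    {"claw": -1,"dx": 30,"dy": 6,"dz": 0,"wx": 0,"wy": 0,"wz": 0},
    {"claw": -1,"dx": 50,"dy": 11,"dz": 0,"wx": 0,"wy": 0,"wz": 0},
    {"claw": -0.6,"dx": 50,"dy": 11,"dz": 0,"wx": 0,"wy": 0,"wz": 0},
    {"claw": -0.6,"dx": 50,"dy": 11,"dz": 0,"wx": 0,"wy": 0,"wz": 0},
    {"claw": -0.6,"dx": 50,"dy": 11,"dz": 0,"wx": 0,"wy": 0,"wz": 0},
    {"claw": -0.6,"dx": 50,"dy": 11,"dz": 0,"wx": 0,"wy": 0,"wz": 0},
    {"claw": -0.6,"dx": 40,"dy": 7,"dz": 0,"wx": 0,"wy": 0,"wz": 0},
    {"claw": -0.6,"dx": 15,"dy": 3,"dz": 0,"wx": 0,"wy": 0,"wz": 0},
    {"claw": -0.6,"dx": 0,"dy": 0,"dz": 0,"wx": 0,"wy": 0,"wz": 0},
    {"claw": -0.6,"dx": 0,"dy": 0,"dz": 0,"wx": 0,"wy": 0,"wz": 0}
  ]
}}

```text
time: 21.28
tool_pos: [0.5405, 0.0705, 0.1636]
tool_rot: [[-0.254, 0.967, -0.0], [0.967, 0.254, -0.001], [-0.001, -0.001, -1.0]]
contact_force: [-0.4, -0.6, 0.9]
finger_gap: 0.0684
grasp_force: 0.0
```

```bash
python3 - <<'E'
from h import *
c=cam('wrist'); ring(c,.5393,.0717,.019,.026,.045)
go(539.3,71.7,2,15)
E
```

```text
2532 0.021372296579400853 [array([540.8,  72.4]), np.float64(24.9)] [array([540.8,  72.4]), array([48.2, 49.2]), np.float64(13.5)]
pos [540.6  70.5 163.7] yaw 14.7 tilt 0.05 gap 68.3 F [-0.2  0.3 -0.6] grip 0.0 t 21.325
wz -0.005 dx 1.5 dy -0.9 dz 161.7
```

Call:
{"fn": "arm_command", "kwargs": {
  "plan": [
    {"claw": -0.6,"dx": 1.6,"dy": 0.3,"dz": 30,"wx": 0,"wy": 0,"wz": 0},
    {"claw": -0.6,"dx": 0,"dy": 0,"dz": 40,"wx": 0,"wy": 0,"wz": 0},
    {"claw": -0.6,"dx": 0,"dy": 0,"dz": 40,"wx": 0,"wy": 0,"wz": 0},
    {"claw": -0.6,"dx": 0,"dy": 0,"dz": 25,"wx": 0,"wy": 0,"wz": 0},
    {"claw": -0.6,"dx": 0,"dy": 0,"dz": 15,"wx": 0,"wy": 0,"wz": 0},
    {"claw": -0.6,"dx": 0,"dy": 0,"dz": 8,"wx": 0,"wy": 0,"wz": 0},
    {"claw": -0.6,"dx": 0,"dy": 0,"dz": 0,"wx": 0,"wy": 0,"wz": 0},
    {"claw": -0.6,"dx": 0,"dy": 0,"dz": 0,"wx": 0,"wy": 0,"wz": 0}
  ]
}}

```text
time: 22.32
tool_pos: [0.5409, 0.074, 0.0066]
tool_rot: [[-0.256, 0.967, 0.001], [0.967, 0.256, 0.0], [-0.0, 0.001, -1.0]]
contact_force: [0.0, 0.7, 0.2]
finger_gap: 0.0684
grasp_force: 0.0
```

```bash
python3 - <<'E'
from h import *
go(540.5,72.2,2,15)
E
```

```text
pos [540.9  74.    6.6] yaw 14.84 tilt 0.07 gap 68.4 F [0.  0.7 0.2] grip 0.0 t 22.325
wz -0.003 dx -1.7 dy -0.9 dz 4.6
```

Call:
{"fn": "arm_command", "kwargs": {
  "plan": [
    {"claw": -0.6,"dx": -1.7,"dy": -0.8,"dz": 4.5,"wx": 0,"wy": 0,"wz": 0},
    {"claw": -0.4,"dx": 0,"dy": 0,"dz": 0,"wx": 0,"wy": 0,"wz": 0},
    {"claw": -0.2,"dx": 0,"dy": 0,"dz": 0,"wx": 0,"wy": 0,"wz": 0},
    {"claw": 0,"dx": 0,"dy": 0,"dz": 0,"wx": 0,"wy": 0,"wz": 0},
    {"claw": 1,"dx": 0,"dy": 0,"dz": 0,"wx": 0,"wy": 0,"wz": 0},
    {"claw": 1,"dx": 0,"dy": 0,"dz": 0,"wx": 0,"wy": 0,"wz": 0},
    {"claw": 1,"dx": 0,"dy": 0,"dz": 0,"wx": 0,"wy": 0,"wz": 0}
  ]
}}

```text
time: 23.2
tool_pos: [0.5407, 0.0723, 0.0021]
tool_rot: [[-0.256, 0.967, 0.002], [0.967, 0.256, 0.0], [-0.0, 0.002, -1.0]]
contact_force: [-0.6, -0.4, 8.1]
finger_gap: 0.0481
grasp_force: 60.4
```

Call:
{"fn": "arm_command", "kwargs": {
  "plan": [
    {"claw": 1,"dx": 0,"dy": 0,"dz": -10,"wx": 0,"wy": 0,"wz": 0},
    {"claw": 1,"dx": 0,"dy": 0,"dz": -20,"wx": 0,"wy": 0,"wz": 0},
    {"claw": 1,"dx": 0,"dy": 0,"dz": -40,"wx": 0,"wy": 0,"wz": 0},
    {"claw": 1,"dx": 0,"dy": 0,"dz": -40,"wx": 0,"wy": 0,"wz": 0},
    {"claw": 1,"dx": 0,"dy": 0,"dz": -30,"wx": 0,"wy": 0,"wz": 0},
    {"claw": 1,"dx": 0,"dy": 0,"dz": 0,"wx": 0,"wy": 0,"wz": 0}
  ]
}}

```text
time: 23.95
tool_pos: [0.5409, 0.0723, 0.1436]
tool_rot: [[-0.256, 0.967, 0.004], [0.967, 0.256, 0.001], [-0.0, 0.004, -1.0]]
contact_force: [-0.1, 0.3, -2.6]
finger_gap: 0.0482
grasp_force: 62.7
```

```bash
python3 - <<'E'
from h import *
c=cam('wrist'); save(c,'w6.png')
go(557.6,-269.6,140,15)
E
```

```text
pos [540.1  72.3 142.1] yaw 14.85 tilt 0.1 gap 48.1 F [-0.2 -0.5 -2.1] grip 62.679148837924004 t 24.0
wz -0.003 dx -334.8 dy -71.6 dz 2.1
```

View pics/w6.png

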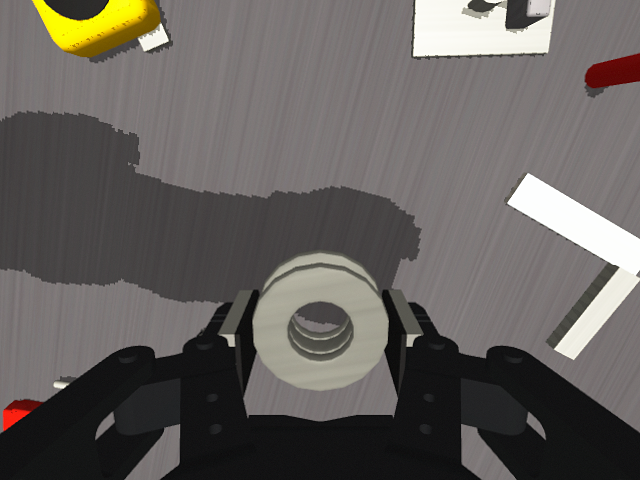

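The roller is gripped centrally and level at (320,325). Carrying it to the base.

Call:
{"fn": "arm_command", "kwargs": {
  "plan": [
    {"claw": 1,"dx": -25,"dy": -5,"dz": 0,"wx": 0,"wy": 0,"wz": 0},
    {"claw": 1,"dx": -45,"dy": -10,"dz": 0,"wx": 0,"wy": 0,"wz": 0},
    {"claw": 1,"dx": -50,"dy": -11,"dz": 0,"wx": 0,"wy": 0,"wz": 0},
    {"claw": 1,"dx": -50,"dy": -11,"dz": 0,"wx": 0,"wy": 0,"wz": 0},
    {"claw": 1,"dx": -50,"dy": -11,"dz": 0,"wx": 0,"wy": 0,"wz": 0},
    {"claw": 1,"dx": -50,"dy": -11,"dz": 0,"wx": 0,"wy": 0,"wz": 0},
    {"claw": 1,"dx": -40,"dy": -8,"dz": 0,"wx": 0,"wy": 0,"wz": 0},
    {"claw": 1,"dx": -22,"dy": -4,"dz": 0,"wx": 0,"wy": 0,"wz": 0},
    {"claw": 1,"dx": 0,"dy": 0,"dz": 0,"wx": 0,"wy": 0,"wz": 0},
    {"claw": 1,"dx": 0,"dy": 0,"dz": 0,"wx": 0,"wy": 0,"wz": 0}
  ]
}}

```text
time: 25.25
tool_pos: [0.5563, -0.265, 0.1406]
tool_rot: [[-0.258, 0.966, -0.001], [0.966, 0.258, 0.002], [0.002, -0.001, -1.0]]
contact_force: [0.1, 0.3, -2.0]
finger_gap: 0.0479
grasp_force: 62.6
```

```bash
python3 - <<'E'
from h import *
go(557.6,-269.6,100,15)
E
```

```text
pos [ 556.3 -265.   140.6] yaw 14.93 tilt 0.12 gap 47.9 F [ 0.1  0.3 -2. ] grip 62.588057443499565 t 25.25
wz -0.001 dx -4.8 dy 0.0 dz 40.6
```

Call:
{"fn": "arm_command", "kwargs": {
  "plan": [
    {"claw": 1,"dx": -3.3,"dy": 1,"dz": 0,"wx": 0,"wy": 0,"wz": 0},
    {"claw": 1,"dx": 0,"dy": 0,"dz": 15,"wx": 0,"wy": 0,"wz": 0},
    {"claw": 1,"dx": 0,"dy": 0,"dz": 15,"wx": 0,"wy": 0,"wz": 0},
    {"claw": 1,"dx": 0,"dy": 0,"dz": 10,"wx": 0,"wy": 0,"wz": 0},
    {"claw": 1,"dx": 0,"dy": 0,"dz": 3,"wx": 0,"wy": 0,"wz": 0},
    {"claw": 1,"dx": 0,"dy": 0,"dz": 0,"wx": 0,"wy": 0,"wz": 0},
    {"claw": 1,"dx": 0,"dy": 0,"dz": 0,"wx": 0,"wy": 0,"wz": 0}
  ]
}}

```text
time: 26.12
tool_pos: [0.5585, -0.27, 0.0987]
tool_rot: [[-0.256, 0.967, 0.001], [0.967, 0.256, -0.0], [-0.0, 0.001, -1.0]]
contact_force: [0.1, 0.3, -2.3]
finger_gap: 0.0481
grasp_force: 62.6
```

```bash
python3 - <<'E'
from h import *
go(557.6,-269.6,50,15)
E
```

```text
pos [ 558.5 -270.    98.7] yaw 14.83 tilt 0.04 gap 48.1 F [ 0.1  0.3 -2.3] grip 62.60093707591295 t 26.125
wz -0.003 dx 0.7 dy -0.8 dz 48.7
```

Call:
{"fn": "arm_command", "kwargs": {
  "plan": [
    {"claw": 1,"dx": 0.6,"dy": -0.7,"dz": 4,"wx": 0,"wy": 0,"wz": 0},
    {"claw": 1,"dx": 0,"dy": 0,"dz": 6,"wx": 0,"wy": 0,"wz": 0},
    {"claw": 1,"dx": 0,"dy": 0,"dz": 8,"wx": 0,"wy": 0,"wz": 0},
    {"claw": 1,"dx": 0,"dy": 0,"dz": 8,"wx": 0,"wy": 0,"wz": 0},
    {"claw": 1,"dx": 0,"dy": 0,"dz": 8,"wx": 0,"wy": 0,"wz": 0},
    {"claw": 1,"dx": 0,"dy": 0,"dz": 6,"wx": 0,"wy": 0,"wz": 0},
    {"claw": 1,"dx": 0,"dy": 0,"dz": 4,"wx": 0,"wy": 0,"wz": 0},
    {"claw": 1,"dx": 0,"dy": 0,"dz": 2,"wx": 0,"wy": 0,"wz": 0},
    {"claw": 1,"dx": 0,"dy": 0,"dz": 0,"wx": 0,"wy": 0,"wz": 0}
  ]
}}

```text
time: 27.25
tool_pos: [0.5575, -0.2695, 0.0523]
tool_rot: [[-0.256, 0.967, 0.0], [0.967, 0.256, -0.0], [-0.0, 0.0, -1.0]]
contact_force: [-0.9, -0.2, -1.2]
finger_gap: 0.0477
grasp_force: 62.6
```

```bash
python3 - <<'E'
from h import *
go(557.6,-269.6,50,15)
E
```

```text
pos [ 557.5 -269.5   52.3] yaw 14.84 tilt 0.0 gap 47.7 F [-0.9 -0.2 -1.2] grip 62.604772076010704 t 27.25
wz -0.003 dx -0.1 dy 0.1 dz 2.3
```

Call:
{"fn": "arm_command", "kwargs": {
  "plan": [
    {"claw": 1,"dx": 0,"dy": 0,"dz": 1.2,"wx": 0,"wy": 0,"wz": 0},
    {"claw": 1,"dx": 0,"dy": 0,"dz": 1,"wx": 0,"wy": 0,"wz": 0},
    {"claw": 1,"dx": 0,"dy": 0,"dz": 0.5,"wx": 0,"wy": 0,"wz": 0},
    {"claw": 1,"dx": 0,"dy": 0,"dz": 0,"wx": 0,"wy": 0,"wz": 0}
  ]
}}

```text
time: 27.75
tool_pos: [0.5576, -0.2695, 0.0502]
tool_rot: [[-0.256, 0.967, 0.001], [0.967, 0.256, -0.0], [-0.0, 0.0, -1.0]]
contact_force: [-1.4, -0.0, 5.0]
finger_gap: 0.0478
grasp_force: 63.2
```

```bash
python3 - <<'E'
from h import *
go(557.6,-269.6,50,15)
E
```

```text
pos [ 557.6 -269.5   50.2] yaw 14.84 tilt 0.03 gap 47.8 F [-1.4 -0.   5. ] grip 63.24471719563007 t 27.75
wz -0.003 dx -0.1 dy -0.0 dz 0.2
```

The roller is in contact (5 N). Release and rise.

Call:
{"fn": "arm_command", "kwargs": {
  "plan": [
    {"claw": -0.2,"dx": 0,"dy": 0,"dz": 0,"wx": 0,"wy": 0,"wz": 0},
    {"claw": -0.7,"dx": 0,"dy": 0,"dz": 0,"wx": 0,"wy": 0,"wz": 0},
    {"claw": -0.7,"dx": 0,"dy": 0,"dz": 0,"wx": 0,"wy": 0,"wz": 0},
    {"claw": -0.7,"dx": 0,"dy": 0,"dz": 0,"wx": 0,"wy": 0,"wz": 0},
    {"claw": -0.7,"dx": 0,"dy": 0,"dz": -20,"wx": 0,"wy": 0,"wz": 0},
    {"claw": -0.7,"dx": 0,"dy": 0,"dz": -40,"wx": 0,"wy": 0,"wz": 0},
    {"claw": -0.7,"dx": 0,"dy": 0,"dz": -40,"wx": 0,"wy": 0,"wz": 0},
    {"claw": -0.7,"dx": 0,"dy": 0,"dz": -20,"wx": 0,"wy": 0,"wz": 0},
    {"claw": -0.7,"dx": 0,"dy": 0,"dz": 0,"wx": 0,"wy": 0,"wz": 0},
    {"claw": -0.7,"dx": 0,"dy": 0,"dz": 0,"wx": 0,"wy": 0,"wz": 0}
  ]
}}

```text
time: 29.0
tool_pos: [0.5571, -0.2692, 0.1688]
tool_rot: [[-0.256, 0.967, -0.001], [0.967, 0.256, 0.0], [0.001, -0.001, -1.0]]
contact_force: [-0.5, -0.1, -0.5]
finger_gap: 0.0729
grasp_force: 0.0
```

```bash
python3 - <<'E'
from h import *
c=cam('wrist'); ring(c,.5576,-.2696,.066,.074,.035)
ring(c,.5576,-.2696,.043,.053,.045)
go(484.2,-47.3,170,15)
E
```

```text
3380 0.06936881137381211 [array([ 557.4, -269.4]), np.float64(24.9)] [array([ 557.1, -269.2]), array([48.8, 48.9]), np.float64(16.5)]
1769 0.04736608793739229 [array([ 557.7, -270. ]), np.float64(31.9)] [array([ 557.1, -266.7]), array([63.4, 56.7]), np.float64(12.9)]
pos [ 556.9 -269.2  168.5] yaw 14.85 tilt 0.09 gap 72.5 F [0.3 0.1 0.1] grip 0.0 t 29.05
wz -0.003 dx 233.1 dy -12.8 dz -1.5
```

Call:
{"fn": "arm_command", "kwargs": {
  "plan": [
    {"claw": -0.5,"dx": 30,"dy": -2,"dz": 0,"wx": 0,"wy": 0,"wz": 0},
    {"claw": -0.4,"dx": 50,"dy": -3,"dz": 0,"wx": 0,"wy": 0,"wz": 0},
    {"claw": -0.3,"dx": 50,"dy": -3,"dz": 0,"wx": 0,"wy": 0,"wz": 0},
    {"claw": -0.3,"dx": 50,"dy": -3,"dz": 0,"wx": 0,"wy": 0,"wz": 0},
    {"claw": -0.3,"dx": 35,"dy": -2,"dz": 0,"wx": 0,"wy": 0,"wz": 0},
    {"claw": -0.3,"dx": 17,"dy": 0,"dz": 0,"wx": 0,"wy": 0,"wz": 0},
    {"claw": -0.3,"dx": 0,"dy": 0,"dz": 0,"wx": 0,"wy": 0,"wz": 0},
    {"claw": -0.3,"dx": 0,"dy": 0,"dz": 0,"wx": 0,"wy": 0,"wz": 0}
  ]
}}

```text
time: 30.05
tool_pos: [0.486, -0.0499, 0.1694]
tool_rot: [[-0.255, 0.967, 0.0], [0.967, 0.255, -0.001], [-0.001, 0.0, -1.0]]
contact_force: [0.6, -0.9, 0.4]
finger_gap: 0.0555
grasp_force: 0.0
```

```bash
python3 - <<'E'
from h import *
c=cam('wrist'); ring(c,.4842,-.0473,.013,.020,.035)
go(484.5,-47.3,3,15)
E
```

```text
902 0.015170523076885604 [array([484.6, -47.5]), np.float64(17.8)] [array([484.7, -47.5]), array([34.7, 35.1]), np.float64(50.9)]
pos [485.9 -50.  169.5] yaw 14.73 tilt 0.04 gap 55.4 F [ 1.  -0.7 -0.3] grip 0.0 t 30.1
wz -0.005 dx 3.0 dy -0.7 dz 166.5
```

Call:
{"fn": "arm_command", "kwargs": {
  "plan": [
    {"claw": -0.3,"dx": 1.5,"dy": -0.5,"dz": 30,"wx": 0,"wy": 0,"wz": 0},
    {"claw": -0.3,"dx": 0,"dy": 0,"dz": 40,"wx": 0,"wy": 0,"wz": 0},
    {"claw": -0.3,"dx": 0,"dy": 0,"dz": 40,"wx": 0,"wy": 0,"wz": 0},
    {"claw": -0.3,"dx": 0,"dy": 0,"dz": 30,"wx": 0,"wy": 0,"wz": 0},
    {"claw": -0.3,"dx": 0,"dy": 0,"dz": 15,"wx": 0,"wy": 0,"wz": 0},
    {"claw": -0.3,"dx": 0,"dy": 0,"dz": 7,"wx": 0,"wy": 0,"wz": 0},
    {"claw": -0.3,"dx": 0,"dy": 0,"dz": 0,"wx": 0,"wy": 0,"wz": 0},
    {"claw": -0.3,"dx": 0,"dy": 0,"dz": 0,"wx": 0,"wy": 0,"wz": 0}
  ]
}}

```text
time: 31.1
tool_pos: [0.4851, -0.0474, 0.0084]
tool_rot: [[-0.256, 0.967, 0.001], [0.967, 0.256, -0.0], [-0.0, 0.001, -1.0]]
contact_force: [-0.1, 0.8, 1.7]
finger_gap: 0.0555
grasp_force: 0.0
```

```bash
python3 - <<'E'
from h import *
go(484.6,-47.5,3,15)
E
```

```text
pos [485.1 -47.4   8.4] yaw 14.83 tilt 0.08 gap 55.5 F [-0.1  0.8  1.7] grip 0.0 t 31.1
wz -0.003 dx -0.0 dy -0.5 dz 5.4
```

Call:
{"fn": "arm_command", "kwargs": {
  "plan": [
    {"claw": -0.3,"dx": 0,"dy": -0.5,"dz": 5,"wx": 0,"wy": 0,"wz": 0},
    {"claw": -0.1,"dx": 0,"dy": 0,"dz": 0,"wx": 0,"wy": 0,"wz": 0},
    {"claw": 0.1,"dx": 0,"dy": 0,"dz": 0,"wx": 0,"wy": 0,"wz": 0},
    {"claw": 0.4,"dx": 0,"dy": 0,"dz": 0,"wx": 0,"wy": 0,"wz": 0},
    {"claw": 1,"dx": 0,"dy": 0,"dz": 0,"wx": 0,"wy": 0,"wz": 0},
    {"claw": 1,"dx": 0,"dy": 0,"dz": 0,"wx": 0,"wy": 0,"wz": 0},
    {"claw": 1,"dx": 0,"dy": 0,"dz": 0,"wx": 0,"wy": 0,"wz": 0}
  ],
  "force": 50
}}

```text
time: 31.98
tool_pos: [0.4842, -0.0473, 0.003]
tool_rot: [[-0.256, 0.967, 0.0], [0.967, 0.256, 0.0], [-0.0, 0.0, -1.0]]
contact_force: [-1.2, -0.0, 6.9]
finger_gap: 0.033
grasp_force: 49.0
```

Call:
{"fn": "arm_command", "kwargs": {
  "plan": [
    {"claw": 1,"dx": 0,"dy": 0,"dz": -10,"wx": 0,"wy": 0,"wz": 0},
    {"claw": 1,"dx": 0,"dy": 0,"dz": -20,"wx": 0,"wy": 0,"wz": 0},
    {"claw": 1,"dx": 0,"dy": 0,"dz": -40,"wx": 0,"wy": 0,"wz": 0},
    {"claw": 1,"dx": 0,"dy": 0,"dz": -40,"wx": 0,"wy": 0,"wz": 0},
    {"claw": 1,"dx": 0,"dy": 0,"dz": -30,"wx": 0,"wy": 0,"wz": 0},
    {"claw": 1,"dx": 0,"dy": 0,"dz": 0,"wx": 0,"wy": 0,"wz": 0}
  ]
}}

```text
time: 32.72
tool_pos: [0.485, -0.0474, 0.145]
tool_rot: [[-0.256, 0.967, 0.004], [0.967, 0.256, 0.0], [-0.001, 0.004, -1.0]]
contact_force: [0.4, -0.1, -0.6]
finger_gap: 0.0332
grasp_force: 50.1
```

```bash
python3 - <<'E'
from h import *
c=cam('wrist'); save(c,'w7.png')
go(557.6,-269.6,140,15)
E
```

```text
pos [484.5 -47.3 143.7] yaw 14.85 tilt 0.14 gap 33.1 F [-0.4  0.7 -1.1] grip 50.111462250351906 t 32.775
wz -0.003 dx -233.7 dy 13.1 dz 3.7
```

View pics/w7.png

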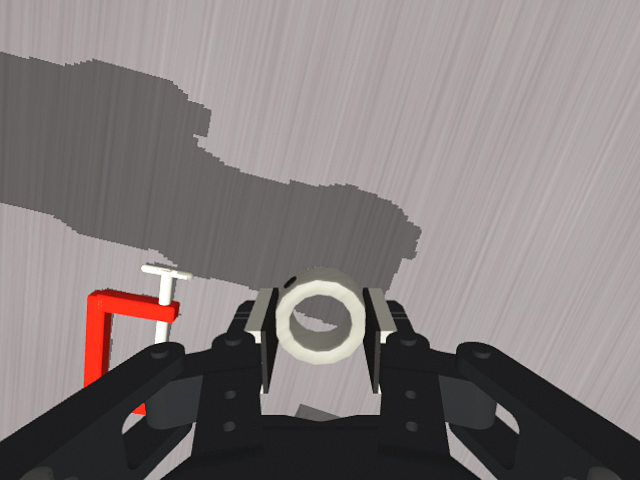

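The collar is held level at (320,318), and the clamp is untouched. Carrying it over.

Call:
{"fn": "arm_command", "kwargs": {
  "plan": [
    {"claw": 1,"dx": -30,"dy": 2,"dz": 0,"wx": 0,"wy": 0,"wz": 0},
    {"claw": 1,"dx": -45,"dy": 3,"dz": 0,"wx": 0,"wy": 0,"wz": 0},
    {"claw": 1,"dx": -50,"dy": 3,"dz": 0,"wx": 0,"wy": 0,"wz": 0},
    {"claw": 1,"dx": -50,"dy": 3,"dz": 0,"wx": 0,"wy": 0,"wz": 0},
    {"claw": 1,"dx": -35,"dy": 2,"dz": 0,"wx": 0,"wy": 0,"wz": 0},
    {"claw": 1,"dx": -22,"dy": 0,"dz": 0,"wx": 0,"wy": 0,"wz": 0},
    {"claw": 1,"dx": 0,"dy": 0,"dz": 0,"wx": 0,"wy": 0,"wz": 0},
    {"claw": 1,"dx": 0,"dy": 0,"dz": 15,"wx": 0,"wy": 0,"wz": 0},
    {"claw": 1,"dx": 0,"dy": 0,"dz": 15,"wx": 0,"wy": 0,"wz": 0},
    {"claw": 1,"dx": 0,"dy": 0,"dz": 6,"wx": 0,"wy": 0,"wz": 0},
    {"claw": 1,"dx": 0,"dy": 0,"dz": 0,"wx": 0,"wy": 0,"wz": 0},
    {"claw": 1,"dx": 0,"dy": 0,"dz": 0,"wx": 0,"wy": 0,"wz": 0}
  ]
}}

```text
time: 34.28
tool_pos: [0.5563, -0.2682, 0.1068]
tool_rot: [[-0.256, 0.967, 0.0], [0.967, 0.256, -0.0], [-0.0, 0.0, -1.0]]
contact_force: [0.3, -0.3, -0.5]
finger_gap: 0.0334
grasp_force: 50.1
```

```bash
python3 - <<'E'
from h import *
go(557.6,-269.6,73,15)
E
```

```text
pos [ 556.3 -268.2  106.8] yaw 14.85 tilt 0.02 gap 33.4 F [ 0.3 -0.3 -0.5] grip 50.07606379687786 t 34.275
wz -0.003 dx -1.7 dy 0.9 dz 33.8
```

Call:
{"fn": "arm_command", "kwargs": {
  "plan": [
    {"claw": 1,"dx": -1.7,"dy": 0.9,"dz": 0,"wx": 0,"wy": 0,"wz": 0},
    {"claw": 1,"dx": 0,"dy": 0,"dz": 6,"wx": 0,"wy": 0,"wz": 0},
    {"claw": 1,"dx": 0,"dy": 0,"dz": 5,"wx": 0,"wy": 0,"wz": 0},
    {"claw": 1,"dx": 0,"dy": 0,"dz": 5,"wx": 0,"wy": 0,"wz": 0},
    {"claw": 1,"dx": 0,"dy": 0,"dz": 5,"wx": 0,"wy": 0,"wz": 0},
    {"claw": 1,"dx": 0,"dy": 0,"dz": 5,"wx": 0,"wy": 0,"wz": 0},
    {"claw": 1,"dx": 0,"dy": 0,"dz": 3,"wx": 0,"wy": 0,"wz": 0},
    {"claw": 1,"dx": 0,"dy": 0,"dz": 2,"wx": 0,"wy": 0,"wz": 0},
    {"claw": 1,"dx": 0,"dy": 0,"dz": 0,"wx": 0,"wy": 0,"wz": 0}
  ]
}}

```text
time: 35.4
tool_pos: [0.5574, -0.2697, 0.0755]
tool_rot: [[-0.256, 0.967, -0.0], [0.967, 0.256, 0.0], [0.0, -0.0, -1.0]]
contact_force: [-0.2, 0.3, -1.0]
finger_gap: 0.0332
grasp_force: 50.1
```

```bash
python3 - <<'E'
from h import *
go(557.6,-269.6,73,15)
E
```

```text
pos [ 557.4 -269.7   75.5] yaw 14.84 tilt 0.01 gap 33.2 F [-0.2  0.3 -1. ] grip 50.07607340812683 t 35.4
wz -0.003 dx 0.0 dy 0.2 dz 2.5
```

Call:
{"fn": "arm_command", "kwargs": {
  "plan": [
    {"claw": 1,"dx": 0,"dy": 0,"dz": 1.2,"wx": 0,"wy": 0,"wz": 0},
    {"claw": 1,"dx": 0,"dy": 0,"dz": 1,"wx": 0,"wy": 0,"wz": 0},
    {"claw": 1,"dx": 0,"dy": 0,"dz": 0.5,"wx": 0,"wy": 0,"wz": 0},
    {"claw": 1,"dx": 0,"dy": 0,"dz": 0,"wx": 0,"wy": 0,"wz": 0}
  ]
}}

```text
time: 35.9
tool_pos: [0.5574, -0.2697, 0.0731]
tool_rot: [[-0.256, 0.967, 0.0], [0.967, 0.256, -0.0], [-0.0, 0.0, -1.0]]
contact_force: [-0.4, -0.1, 3.6]
finger_gap: 0.0331
grasp_force: 50.4
```

```bash
python3 - <<'E'
from h import *
go(557.6,-269.6,73,15)
E
```

```text
pos [ 557.4 -269.7   73.1] yaw 14.84 tilt 0.01 gap 33.1 F [-0.4 -0.1  3.6] grip 50.44668775051832 t 35.9
wz -0.003 dx 0.1 dy 0.2 dz 0.1
```

The collar is resting (3.6 N). Release and rise.

Call:
{"fn": "arm_command", "kwargs": {
  "plan": [
    {"claw": 0.1,"dx": 0,"dy": 0,"dz": 0,"wx": 0,"wy": 0,"wz": 0},
    {"claw": -0.4,"dx": 0,"dy": 0,"dz": 0,"wx": 0,"wy": 0,"wz": 0},
    {"claw": -0.4,"dx": 0,"dy": 0,"dz": 0,"wx": 0,"wy": 0,"wz": 0},
    {"claw": -0.4,"dx": 0,"dy": 0,"dz": 0,"wx": 0,"wy": 0,"wz": 0},
    {"claw": -0.4,"dx": 0,"dy": 0,"dz": -20,"wx": 0,"wy": 0,"wz": 0},
    {"claw": -0.4,"dx": 0,"dy": 0,"dz": -40,"wx": 0,"wy": 0,"wz": 0},
    {"claw": -0.4,"dx": 0,"dy": 0,"dz": -40,"wx": 0,"wy": 0,"wz": 0},
    {"claw": -0.4,"dx": 0,"dy": 0,"dz": -20,"wx": 0,"wy": 0,"wz": 0},
    {"claw": -0.4,"dx": 0,"dy": 0,"dz": 0,"wx": 0,"wy": 0,"wz": 0},
    {"claw": -0.4,"dx": 0,"dy": 0,"dz": 0,"wx": 0,"wy": 0,"wz": 0}
  ]
}}

```text
time: 37.15
tool_pos: [0.557, -0.2694, 0.1921]
tool_rot: [[-0.256, 0.967, -0.001], [0.967, 0.256, 0.0], [0.001, -0.001, -1.0]]
contact_force: [-0.2, -0.2, -0.6]
finger_gap: 0.0602
grasp_force: 0.0
```

```bash
python3 - <<'E'
from h import *
c=cam('wrist'); ring(c,.5576,-.2696,.083,.0885,.025)
ring(c,.5576,-.2696,.066,.074,.035)
c=cam('scene'); cv2.imwrite('pics/end.png',cv2.resize(c['frame'][220:380,70:280,::-1],None,fx=3,fy=3))
E
```

```text
1444 0.0852756767563694 [array([ 557.4, -270.1]), np.float64(18.0)] [array([ 557.4, -269.9]), array([35.1, 35. ]), np.float64(43.9)]
1558 0.0693309674527029 [array([ 557.2, -269.5]), np.float64(24.9)] [array([ 557.1, -269.5]), array([48.8, 49.1]), np.float64(15.8)]
```

View pics/end.png

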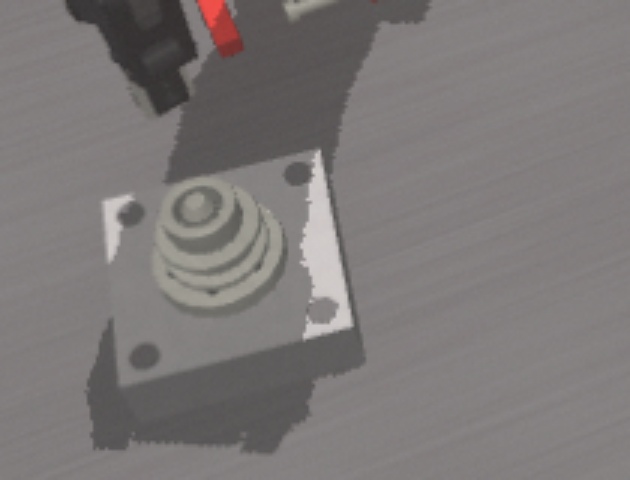

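The stack is complete: disc, roller and collar lie flat and concentric round the pin at (197,205), and the gripper is clear.

```bash
python3 -c "
from plant import arm
print(arm.job_done())"
```

```text
the job is handed in; nothing more can be done
None
```

The job is handed in: the pin was snapped forward out of the clip and stands fully down in the socket, with disc, roller and collar each lowered flat onto it in order and everything let go; my last camera check agreed, but no verdict was returned.

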